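# Drive the worn bush out of a shaft bearing pedestal

### The arm

A 6-joint arm with a two-finger parallel gripper is mounted at the origin on a cart in front of the work surface, level with it; the furniture and walls round the work are solid. World frame = base frame: x ahead of the robot, y to its left, z up, the work surface at z = 0. Lengths are in m, angles in rad, forces in N, time in s.
With the tool pointing down it reaches from about 0.275 to 0.875 m from the base axis. Payload 12.5 kg.
Tool frame: the origin (TCP) lies at the very end of the fingers, on their centre line; the grasp point (between the pads) lies 19 mm behind it; z points along the fingers, x is the direction in which the jaws open and shut, and the axes are right-handed (so a half turn about z gives the same grasp; the last joint's range is limited). The gripper opens to 85 mm and grips with 20 to 120 N. Pads are 22 mm wide; open, the fingers measure 114 mm over their backs; the gripper's body (76 mm by 85 mm) begins 54 mm behind the grasp point. The pads swing forward as they close: fully open they stand 13 mm farther back than shut.
Start: joints at [-0.085, 0.351, 1.652, -0, 1.139, -0.085], TCP at [0.55, 0, 0.231] pointing down, gripper open.
Joint ranges: [-2.75, 2.75], [-0.79, 2.1], [0.01, 2.65], [-1.57, 4.71], [0.07, 3.14], [-2.87, 2.87]. Speed limits (rad/s): [2.22, 2.22, 2.79, 3.14, 3.14, 3.14].

### API

Orientations are given as a 3x3 rotation matrix whose columns are the frame's x, y, z axes.
In Python, from workcell import manip gives the robot as it stands. The module is installed in compiled form; this text tells all that it offers.
- The arm moves only by the tool jog_arm, never from a script. Its argument "moves" is text: rows parted by semicolons, each of 7 numbers parted by spaces: the shift along the world's x, y, z normalised to -1 to 1, where 1 is 0.1 m, then the turn, a rotation vector about the world's x, y, z normalised to -1 to 1, where 1 is 60 degrees, then the gripper command: -1 is shut, 1 is fully open, values between are in proportion. A call has exactly 10 rows; each row shifts and turns the commanded pose from where the row before left it; what a row does not reach is not made up. A row lasts 1/8 s, in which the tool goes at most 62.5 mm and 10.7 degrees, less where a joint would pass 70% of its speed; a pose out of reach is approached as far as the arm can. A call with a number of a shift or a turn outside -1 to 1 is refused whole. A call with a gripper value outside its range is refused whole. The fingers move at their own pace and stop on an object; "force" is the grip in N (left out, the last holds). Time passes only in rows, so rows that do not move let the fingers close, or fill a call up. It gives the time, the measured TCP pose, the force and the opening at its end, in the units of the state.
- manip.observe(): the state, without advancing time (a new reading comes with each control period).
- manip.snapshot(name): name is "scene" or "side" or "wrist"; returns a dict with "img" (480x640x3 uint8, red, green, blue), "fov_y" (degrees; the focal length in pixels is half the picture's height over the tangent of half this angle, whatever the lens; pixels are square), "cx", "cy" (the principal point, pixels), "k1" (the pictures are not rectified: a ray, as slopes to the right and down, at radius r is drawn at 1 + k1 r^2 times it, then the intrinsics apply), "origin" and "attitude" of the camera in the world. Camera axes: x right, y up, looking along -z (the intrinsics and any distortion apply to the point x, -y, -z); pixel columns grow to the right and rows downward; lengths in m; the calibration is good to about 2 mm. A picture is of the moment at which its call begins. There is no depth.
- manip.finish_job(): hands the job in, once; it reports no verdict.
The state is a dict: "t": time; "qpos": joint angles; "qd": joint speeds; "tau": joint torques, N m; "position": TCP position; "ee_rot": TCP orientation; "ft_force": force on the tool from outside, world axes, zero at the start; "moment": the same for the moment, N m; "grip_width": finger opening in m.
Only numpy, scipy, OpenCV 4.12 (cv2) and the standard library are available. Lean on these libraries where they do the work, as an engineer would, in place of code of your own. Each camera call takes 0.05 s, during which the arm holds its last target.

### The job

The flanged bush in the shaft bearing pedestal is worn and has to come out. First set the parts tray on the table under the flanged side of the bore; then take the drift from its rest and push the bush out with it, in from the plain side of the bore, so that the bush drops into the tray. Lay the drift back in its rest, do not touch the bush with the gripper, and leave the other things on the table where they stand.

Things in the scene. Friction and masses are not known exactly. Their poses are not given: they have to be found in the camera images.
- pedestal: Fixed aluminium bearing pedestal, z up; origin on the table under its middle. Base plate 112 (x) x 24 (y) x 10 mm, screw heads 17.5 mm high near its x ends; web 36 (x) x 20 (y) mm; on it a round boss 42 mm in diameter, 44 mm long along y (y = -22 to +22), underside 54, top 96 mm above the table. A level 23 mm bore runs along y, axis 75 mm up. The bush's flange lies on the +y face
- bush: Brass bush, axis along its y, origin mid-sleeve. Sleeve 22 mm in diameter, y = -15 to +15; flange 30 mm wide, y = +15 to +19; 8 mm hole (counts as solid); 110 g. At the start in the bore, axes as the pedestal's, origin at pedestal (0, 7, 75) mm. Only leaves toward +y. Tight: 6 to 12 N slide it, it stays where left; pushed out 25 to 28 mm it tips and drops just beyond the face
- bore_mouth (a point): Centre of the bore's plain mouth, pedestal (0, -22, 75) mm, axes as the pedestal's. The drift goes in here toward +y. 45 degree countersink, 4 mm wide (31 mm across at the face); the bush's plain end is 14 mm inside
- bush_exit (a point): Centre of the boss's other face, where the flange lies, pedestal (0, 22, 75) mm, axes as the pedestal's. Once the drift's tip is here or a few mm past, the bush is out. Spring strips inside (pedestal y = +2 to +18) squeeze the bush; empty, they leave 20 mm clear for the drift
- under_exit (a point): Point 20 mm out from the boss's flanged face, 5 mm above the table, pedestal (0, 42, 5) mm, axes as the pedestal's: the tray's pocket has to lie under the bush here. The boss overhangs the base plate by 10 mm, so the tray's 28 mm high wall can stand partly beneath it
- drift: Loose round steel drift, 133 mm, 160 g, axis along its y, origin on the axis mid-handle. Knurled handle 22 mm in diameter, y = -25 to +25, with a 25 mm collar, 4 mm thick, at each end; nose 16 mm, y = +25 to +83, end bevelled 2 mm; tail 16 mm, y = -25 to -50. Balances about 5 mm noseward of its origin. At the start it lies in the rest, axes as the rest's, origin 40 mm above the table
- drift_tip (a point): Centre of the drift's nose end: drift (0, 83, 0) mm, axes as the drift's
- drift_rest: Fixed dark steel rest, origin on the table under its middle. Foot plate 36 (x) x 112 (y) x 7 mm. A touch controller (68 mm high) stands between it and the pedestal. Two V saddles, 8 mm thick, at y = -36 and +36, 90 degree V open upward, 31 mm wide at the top, top edges 47 mm above the table. The drift's nose (at +y) and tail lie in them, the handle between with about 7 mm of play to either end
- rest_middle (a point): Where the drift's origin belongs in the rest: rest (0, 0, 40) mm, axes as the rest's; the drift then lies along the rest's y axis
- tray: Loose grey parts tray, 180 g, origin under its middle. Outside 60 (x) x 88 (y) x 28 mm high, walls 4 mm; pocket 52 (x) x 80 (y) mm, floor 5 mm up; both long side walls rise to 45 mm from y = +14 to +42, as grips. At the start it stands on the table on the pedestal's -y side, its +y (grip) end toward the pedestal
- tray_grip (a point): Midway between the tray's two raised side walls, 11 mm below their tops: tray (0, 28, 34) mm, axes as the tray's. Grasp across both walls, 61 mm along the tray's x. The tray lies right with its y along the pedestal's and its low end 15 to 20 mm from the pedestal's middle: lower it clear of the flange (26 mm out), then slide it in under it
- oil_bottle: Bystander, loose: amber dropper bottle, 30 mm diameter, 86 mm high, origin under its middle
- filter_cube: Bystander, loose: black cube with round glasses, 40 x 38 x 41 mm, origin under its middle

How it is judged:
By the outcome, as a careful person would: the job done as asked, in the order asked, and still so for the second after the job is handed in, with the robot touching nothing.
It also fails if it takes over 64 s, if anything falls off the work surface, if the arm or the gripper's body presses on something with over 40 N, if the wrist force passes 120 N, or if a joint passes its speed limit or range.

## Working session

There is one attempt and no reset: what is moved stays moved. The work goes in short steps, Python scripts to look and compute and a tool call to move; the robot and the scene stay as the last step left them, time stands still between calls to the robot, and variables do not carry over. Pictures are saved under pics/ and viewed, and the job is handed in when it is done.

Besides the shell and the picture viewer there is one more tool, called after "Emit:" as name(argument=value, ...), one argument or row to a line, values as JSON. jog_arm: Moves the arm, as the interface text tells. Scaled input: -1 to 1 covers 0.1 m each way for a shift and 60 degrees each way for a turn. Its arguments: {"type":"object","properties":{"moves":{"type":"string"},"force":{"type":"number"}},"required":["moves"]}

```bash
mkdir -p pics; cat > h.py <<'E'
from workcell import manip
import numpy as np, cv2
def snap(n,f=None):
    s=manip.snapshot(n)
    if f: cv2.imwrite('pics/'+f,cv2.cvtColor(s['img'],cv2.COLOR_RGB2BGR))
    return s
def intr(s):
    f=240/np.tan(np.radians(s['fov_y'])/2)
    return np.array([[f,0,s['cx']],[0,f,s['cy']],[0,0,1.]]),np.array([s['k1'],0,0,0,0.])
def rays(s,px):
    K,d=intr(s)
    u=cv2.undistortPoints(np.array(px,float).reshape(-1,1,2),K,d).reshape(-1,2)
    v=np.c_[u[:,0],-u[:,1],-np.ones(len(u))]
    return np.array(s['origin']),v@np.array(s['attitude']).T
def onz(s,px,z):
    o,v=rays(s,px); t=(z-o[2])/v[:,2]
    return o+v*t[:,None]
def proj(s,P):
    K,d=intr(s)
    c=(np.array(P,float).reshape(-1,3)-np.array(s['origin']))@np.array(s['attitude'])
    c=c*[1,-1,-1]
    return cv2.projectPoints(c,np.zeros(3),np.zeros(3),K,d)[0].reshape(-1,2)
def tri(s1,p1,s2,p2):
    o1,v1=rays(s1,[p1]);o2,v2=rays(s2,[p2]);v1=v1[0]/np.linalg.norm(v1[0]);v2=v2[0]/np.linalg.norm(v2[0])
    A=np.c_[v1,-v2];t=np.linalg.lstsq(A,o2-o1,rcond=None)[0]
    a=o1+v1*t[0];b=o2+v2*t[1];return (a+b)/2,np.linalg.norm(a-b)
E
python3 - <<'E'
from h import *
for n in ['scene','side','wrist']:
    s=snap(n,n+'0.png'); print(n,{k:np.round(v,4).tolist() for k,v in s.items() if k!='img'})
o=manip.observe(); print(o)
E
```

```text
scene {'fov_y': 44.1078, 'cx': 322.8942, 'cy': 238.5557, 'k1': -0.1322, 'origin': [-0.2874, 0.7623, 1.0525], 'attitude': [[-0.6636, 0.501, -0.5556], [-0.7479, -0.4621, 0.4766], [-0.018, 0.7317, 0.6813]]}
side {'fov_y': 42.6877, 'cx': 322.2901, 'cy': 241.2021, 'k1': -0.1259, 'origin': [0.1199, 1.1379, 0.6854], 'attitude': [[-0.945, 0.1318, -0.2993], [-0.3261, -0.4479, 0.8325], [-0.0243, 0.8843, 0.4663]]}
wrist {'fov_y': 71.5844, 'cx': 319.8469, 'cy': 243.9239, 'k1': -0.0331, 'origin': [0.5496, 0.079, 0.373], 'attitude': [[1.0, 0.0011, 0.0014], [-0.0015, 0.9516, 0.3073], [-0.001, -0.3073, 0.9516]]}
{'t': 0.15, 'qpos': array([-8.46028948e-02,  3.51105088e-01,  1.65225522e+00,  4.02774344e-06,
        1.13911952e+00, -8.46239374e-02]), 'qd': array([ 5.39578251e-04, -1.89187807e-03,  2.08069644e-05,  9.49429479e-04,
       -1.74022954e-04, -1.82191488e-06]), 'tau': array([ 7.13946501e-04, -5.06248283e+01, -2.91500723e+01, -2.80964593e-05,
        3.35960038e-03, -3.10250061e-05]), 'position': array([5.49749551e-01, 4.61951898e-05, 2.30894451e-01]), 'ee_rot': array([[ 9.99999609e-01,  1.93209735e-05, -8.83692531e-04],
       [ 1.93904510e-05, -9.99999997e-01,  7.86132258e-05],
       [-8.83691009e-04, -7.86303303e-05, -9.99999606e-01]]), 'ft_force': array([ 0.77128286, -0.25824782, -0.61404696]), 'moment': array([-0.03816699,  0.0064033 ,  0.03959656]), 'grip_width': 0.08566678803138783}
```

View pics/scene0.png

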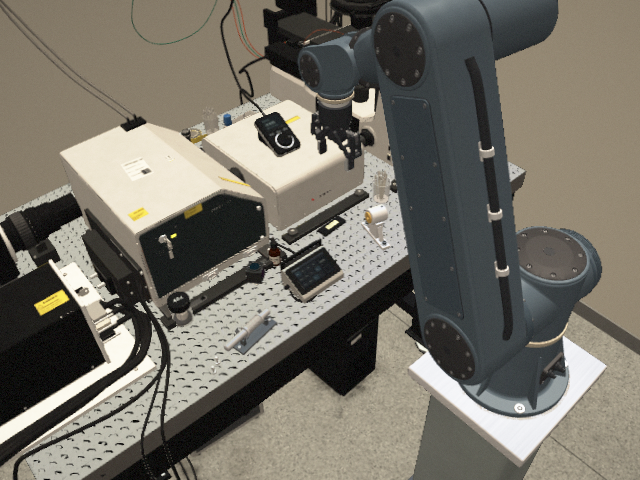

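View pics/side0.png

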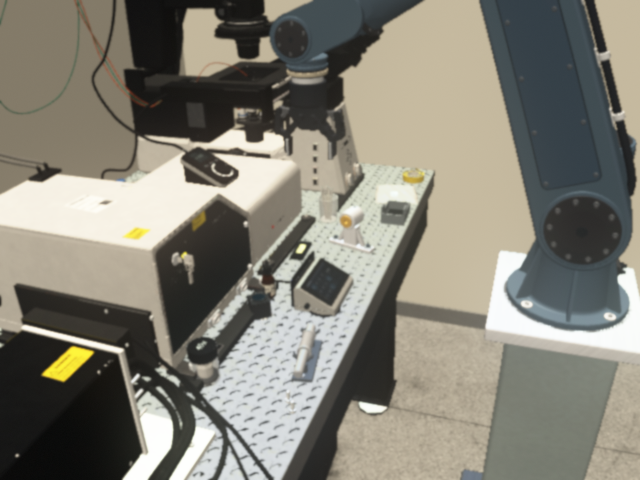

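View pics/wrist0.png

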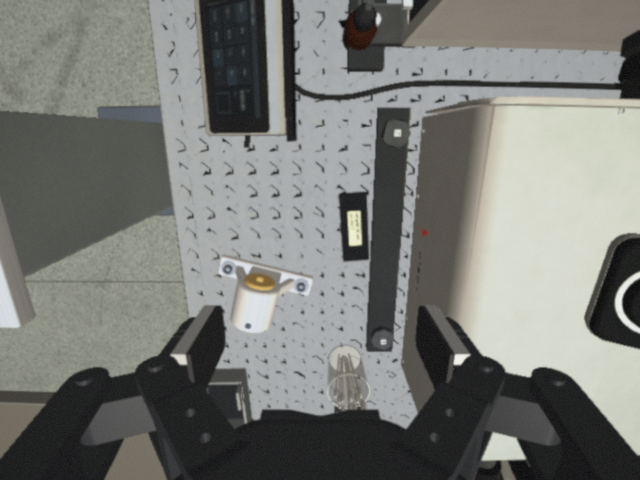

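The wrist picture shows the pedestal with its screw heads at (229,269) and (300,287) and its brass flange at (262,281). Part of the tray is at (235,390). In the scene picture the drift and rest are at (250,330).

```bash
python3 - <<'E'
from h import *
s=snap('wrist');a=onz(s,[(229,269),(300,287),(235,372),(218,372)],0.0175);print(a.round(4))
d=a[1]-a[0];print('yaw',np.degrees(np.arctan2(d[1],d[0])),np.linalg.norm(d[:2]),(a[0]+a[1])/2)
im=s['img'];cv2.imwrite('pics/w0c.png',cv2.resize(im[230:430,150:350,::-1],(800,800))[:600])
for n,c,z in [('scene',(180,280,290,370),4),('side',(270,160,440,400),0)]:
    s=snap(n);x0,y0,x1,y1=c
    im=s['img'][y0:y1,x0:x1,::-1];k=min(800//im.shape[1],600//im.shape[0]);cv2.imwrite(f'pics/{n}0c.png',cv2.resize(im,None,fx=k,fy=k,interpolation=cv2.INTER_CUBIC));print(n,k)
s=snap('scene');print(onz(s,[(237,348),(268,318)],.04))
s=snap('side');print(onz(s,[(300,372),(310,328)],.04), onz(s,[(383,222),(405,222),(408,203),(386,203)],.028))
E
```

```text
[[ 0.4443 -0.0661  0.0175]
 [ 0.5258 -0.0888  0.0175]
 [ 0.4392 -0.2096  0.0175]
 [ 0.4171 -0.2098  0.0175]]
yaw -15.598173796120218 0.08465197361505682 [ 0.48506728 -0.07745057  0.0175    ]
scene 6
side 2
[[0.40743389 0.41277733 0.04      ]
 [0.42802664 0.31361638 0.04      ]]
[[0.42107279 0.42380236 0.04      ]
 [0.44702844 0.30543368 0.04      ]] [[ 0.43280799 -0.17204225  0.028     ]
 [ 0.38158124 -0.18702899  0.028     ]
 [ 0.39787388 -0.29902238  0.028     ]
 [ 0.45253072 -0.28312701  0.028     ]]
```

```bash
ls pics
```

```text
scene0.png
scene0c.png
side0.png
side0c.png
w0c.png
wrist0.png
```

View pics/w0c.png

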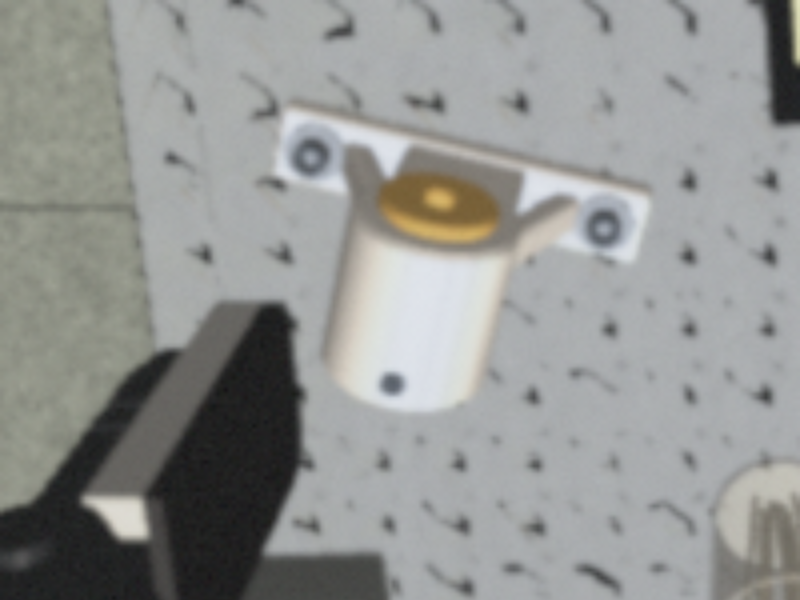

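View pics/scene0c.png

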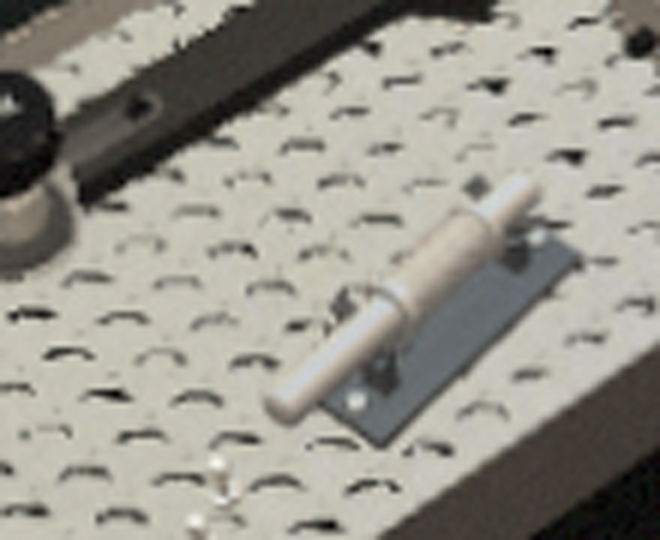

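View pics/side0c.png

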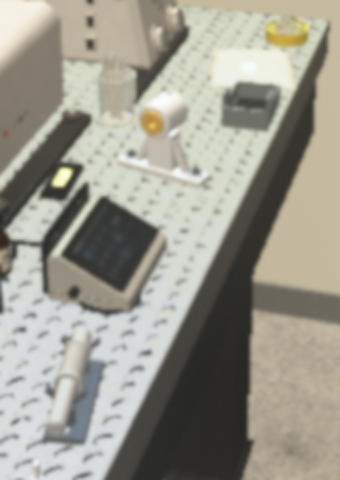

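The pedestal is at about (0.485,-0.077), yaw about -15.6°, with its flange toward world +y. The tray is near (0.416,-0.235), yaw about +12°. The drift's nose points to world +y. I'll move to look at the tray.

Emit:
jog_arm(
  moves="-0.19 -0.43 0.03 0 0 0.03 1;-0.19 -0.43 0.03 0 0 0.03 1;-0.19 -0.43 0.03 0 0 0.03 1;-0.19 -0.43 0.03 0 0 0.03 1;-0.19 -0.43 0.03 0 0 0.03 1;-0.19 -0.43 0.03 0 0 0.03 1;-0.19 -0.43 0.03 0 0 0.03 1;0 0 0 0 0 0 1;0 0 0 0 0 0 1;0 0 0 0 0 0 1",
)

```text
t: 1.65
position: [0.4174, -0.3001, 0.2522]
ee_rot: [[0.976, 0.219, -0.0], [0.219, -0.976, 0.0], [-0.0, -0.0, -1.0]]
ft_force: [-0.3, 0.5, -0.2]
grip_width: 0.0856
```

```bash
python3 - <<'E'
from h import *
s=snap('wrist','wrist1.png')
snap('scene','scene1.png')
E
```

```text
(no output)
```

View pics/wrist1.png

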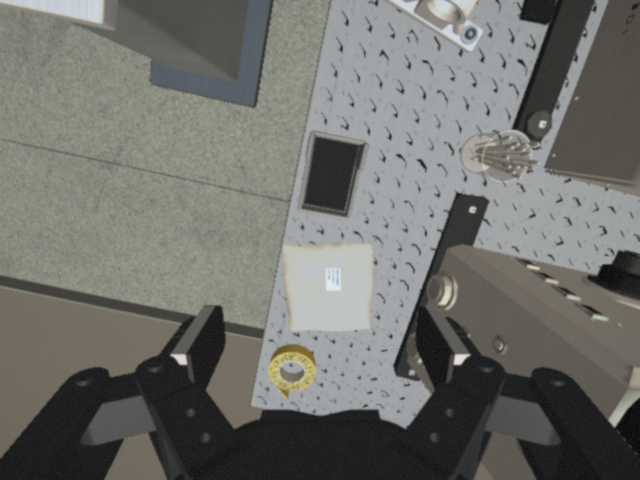

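```bash
python3 - <<'E'
from h import *
im=cv2.imread('pics/wrist1.png')[110:230,270:410];cv2.imwrite('pics/w1c.png',cv2.resize(im,None,fx=5,fy=5,interpolation=cv2.INTER_CUBIC))
E
```

```text
(no output)
```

View pics/w1c.png

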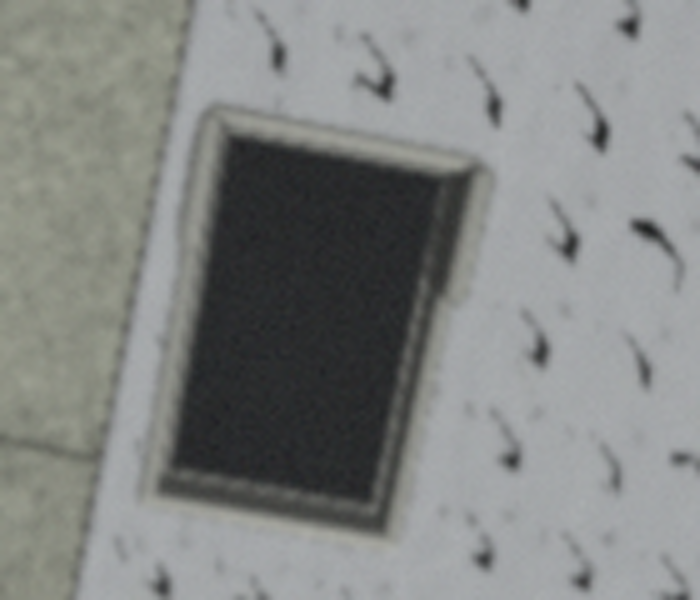

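```bash
python3 - <<'E'
from h import *
s=snap('wrist')
L=onz(s,[(300,209),(348.6,217.5)],.028);H=onz(s,[(312.3,131),(368,143.5)],.045)
print(L,H)
for a in(L,H):
    d=a[1]-a[0];print(np.degrees(np.arctan2(d[1],d[0])),np.linalg.norm(d))
m=H.mean(0)-L.mean(0);print(m,np.linalg.norm(m[:2]),'yaw',np.degrees(np.arctan2(-m[0],m[1])))
print('grip', L.mean(0)+m*72/np.linalg.norm(m[:2]), H.mean(0)-m*14/np.linalg.norm(m[:2]))
c=onz(s,[(270+170/5+4,110+470/5),(270+370/5,110+500/5),(270+230/5,110+138/5),(270+440/5,110+178/5)],.005);print(c)
E
```

```text
[[ 0.39502615 -0.3033542   0.028     ]
 [ 0.45050407 -0.30095925  0.028     ]] [[ 0.39132181 -0.21933576  0.045     ]
 [ 0.44868183 -0.21877595  0.045     ]]
2.471892632042702 0.055529592640459716
0.5591620202264682 0.05736275255318768
[-0.00276329  0.08310087  0.017     ] 0.08314680351183089 yaw 1.9045131954917212
grip [-1.97007606 71.65807056 14.74895076] [  0.88527649 -14.21132227  -2.81740709]
[[ 0.40276188 -0.30042663  0.005     ]
 [ 0.44610367 -0.29815739  0.005     ]
 [ 0.39586628 -0.2248827   0.005     ]
 [ 0.44385864 -0.22296454  0.005     ]]
```

The tray has yaw about +2°, with its grip point at about (0.4205,-0.231). I'll go down and grip it.

Emit:
jog_arm(
  moves="0.015 0.35 -0.40 0 0 -0.09 1;0.015 0.35 -0.40 0 0 -0.09 1;0 0 -0.39 0 0 0 1;0 0 -0.39 0 0 0 1;0 0 -0.39 0 0 0 1;0 0 -0.37 0 0 0 1;0 0 0 0 0 0 1;0 0 0 0 0 0 -0.2;0 0 0 0 0 0 -0.2;0 0 0 0 0 0 -0.2",
  force=35,
)

```text
t: 3.05
position: [0.4209, -0.2314, 0.0199]
ee_rot: [[1.0, 0.031, 0.002], [0.031, -1.0, -0.001], [0.002, 0.001, -1.0]]
ft_force: [-0.1, 2.6, 8.1]
grip_width: 0.0606
```

```bash
python3 - <<'E'
from h import *
s=snap('wrist','wrist2.png')
E
```

```text
(no output)
```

View pics/wrist2.png

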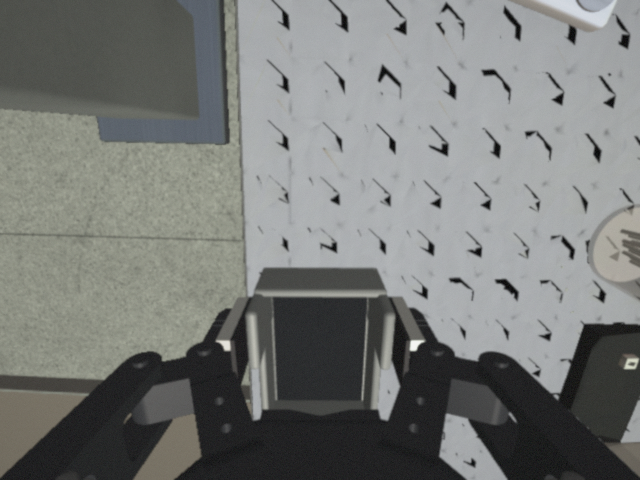

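The tray is gripped at 60.6 mm opening. I'll lift it and carry it over the pedestal to the flanged side.

Emit:
jog_arm(
  moves="0 0 0.2 0 0 0 -0.2;0 0 0.4 0 0 0 -0.2;0 0 0.4 0 0 0 -0.2;0 0 0.4 0 0 0 -0.2;0.155 0.427 0 0 0 -0.048 -0.2;0.155 0.427 0 0 0 -0.048 -0.2;0.155 0.427 0 0 0 -0.048 -0.2;0.155 0.427 0 0 0 -0.048 -0.2;0.155 0.427 0 0 0 -0.048 -0.2;0.155 0.427 0 0 0 -0.05 -0.2",
)

```text
t: 4.35
position: [0.5134, 0.0268, 0.1594]
ee_rot: [[0.963, -0.27, 0.002], [-0.27, -0.963, -0.0], [0.002, -0.0, -1.0]]
ft_force: [0.6, -1.4, -0.7]
grip_width: 0.0601
```

```bash
python3 - <<'E'
from h import *
s=snap('wrist','wrist3.png');print(manip.observe()['position'])
s=snap('side','side3.png')
E
```

```text
[0.51474082 0.03051241 0.15954842]
```

View pics/wrist3.png

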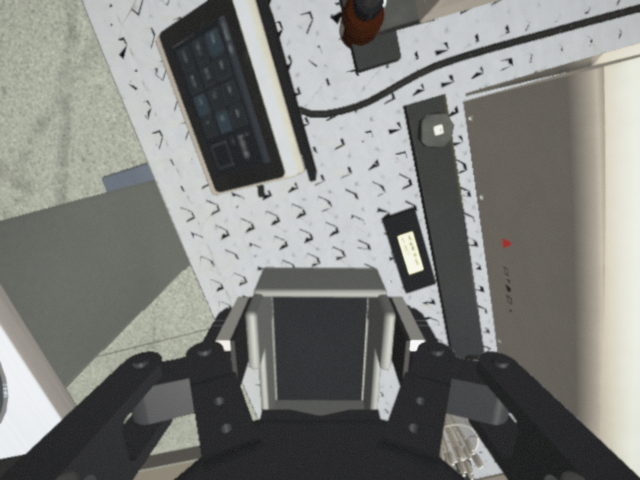

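View pics/side3.png

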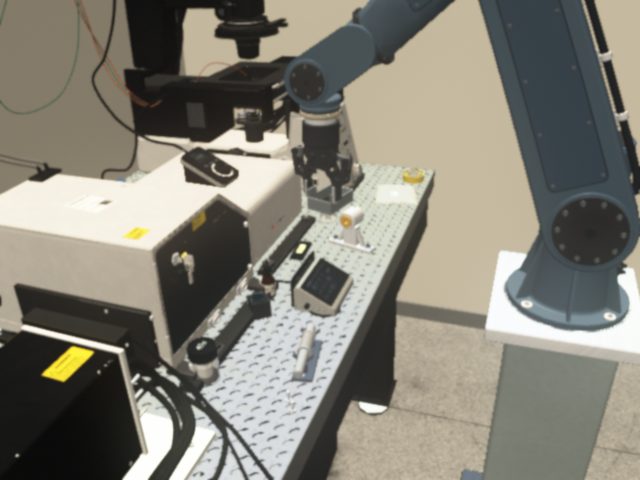

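```bash
cat >> h.py <<'E'
PC=np.array([0.4851,-0.0775]);PY=-15.6
def ped(x,y,z,c=None,yaw=None):
    c=PC if c is None else c; a=np.radians(PY if yaw is None else yaw)
    return np.array([c[0]+x*np.cos(a)-y*np.sin(a),c[1]+x*np.sin(a)+y*np.cos(a),z])
E
python3 - <<'E'
from h import *
o=manip.observe();print(o['position'],o['qd'].round(3))
P=[ped(0,.026,.075),ped(.0425,0,.0175),ped(-.0425,0,.0175),ped(0,.022,.096),ped(0,-.022,.096),ped(0,.026,.09),ped(.056,-.012,.01),ped(-.056,.012,.01),ped(0.056,.012,.01)]
for n in('side','scene'):
    s=snap(n);q=proj(s,P);print(n,q.round(1).tolist(), proj(s,o['position']))
    x,y=q[0].astype(int);im=s['img'][:,:,::-1].copy();k=8
    c=im[y-30:y+40,x-45:x+45];c=cv2.resize(c,None,fx=k,fy=k,interpolation=cv2.INTER_CUBIC)
    for u,v in q: cv2.circle(c,(int((u-x+45.5)*k),int((v-y+30.5)*k)),3,(0,0,255),-1)
    cv2.imwrite(f'pics/{n}3c.png',c)
E
```

```text
[0.51392361 0.0283905  0.15933063] [-0.068 -0.014  0.036 -0.021 -0.005 -0.107]
side [[345.0, 222.4], [336.1, 235.9], [366.9, 244.9], [345.9, 213.3], [356.3, 206.4], [345.0, 216.4], [334.2, 235.4], [369.2, 251.4], [328.6, 239.3]] [[323.40201603 201.26420522]]
scene [[366.5, 218.0], [366.6, 222.1], [382.8, 241.7], [368.2, 211.1], [383.5, 206.0], [366.7, 213.4], [368.0, 219.8], [381.3, 248.6], [360.1, 222.6]] [[336.88442741 201.83659716]]
```

View pics/side3c.png

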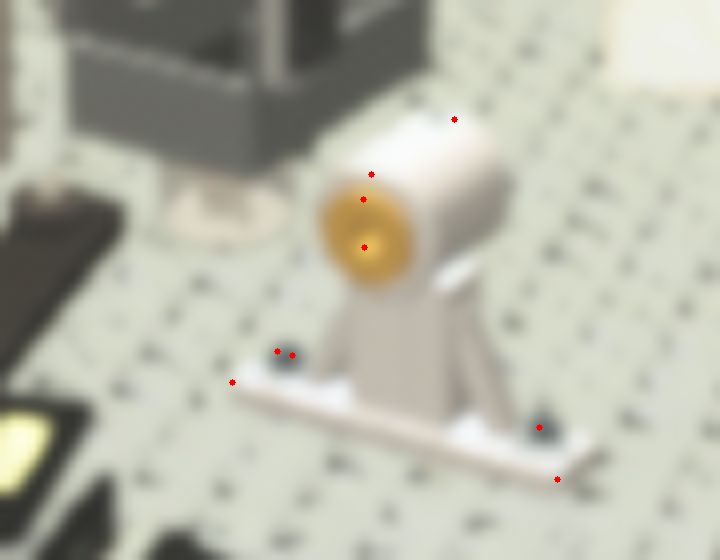

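View pics/scene3c.png

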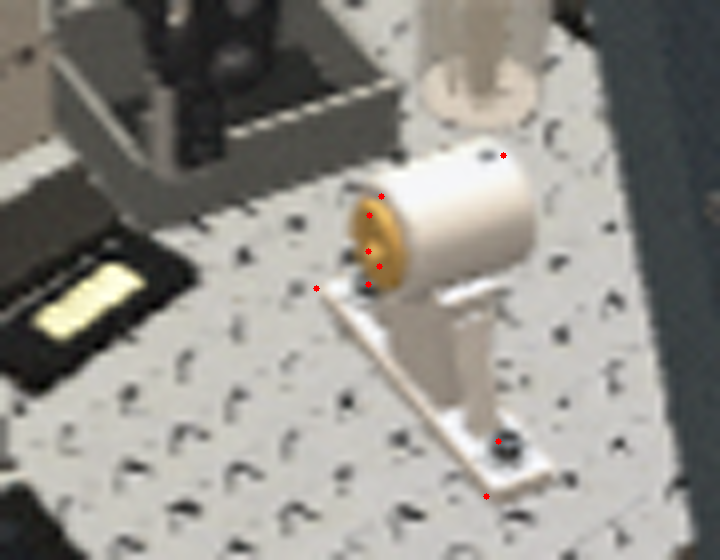

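The pedestal reprojects within about 1 px in both views. I'll lower the tray, beyond the flange.

Emit:
jog_arm(
  moves="0 0 -0.3 0 0 0 -0.2;0 0 -0.3 0 0 0 -0.2;0 0 -0.3 0 0 0 -0.2;0 0 -0.3 0 0 0 -0.2;0 0 -0.16 0 0 0 -0.2;0 0 -0.02 0 0 0 -0.2;0 0 0 0 0 0 -0.2;0 0 0 0 0 0 -0.2;0 0 0 0 0 0 -0.2;0 0 0 0 0 0 -0.2",
)

```text
t: 5.8
position: [0.5131, 0.0252, 0.0205]
ee_rot: [[0.963, -0.269, 0.0], [-0.269, -0.963, -0.0], [0.0, -0.0, -1.0]]
ft_force: [-0.8, 0.7, -1.9]
grip_width: 0.0601
```

```bash
python3 - <<'E'
from h import *
o=manip.observe();print(o['position'],o['ee_rot'].round(3).tolist(),o['ft_force'])
for n in('side','scene'):
    s=snap(n);x,y=proj(s,o['position'])[0].astype(int)
    im=s['img'][y-45:y+55,x-60:x+70,::-1];cv2.imwrite(f'pics/{n}4c.png',cv2.resize(im,None,fx=6,fy=6,interpolation=cv2.INTER_CUBIC));print(n,x-60,y-45)
E
```

```text
[0.51308833 0.02524932 0.02052399] [[0.963, -0.269, 0.0], [-0.269, -0.963, -0.0], [0.0, -0.0, -1.0]] [-0.78056659  0.73281325 -1.92861081]
side 265 213
scene 278 198
```

View pics/side4c.png

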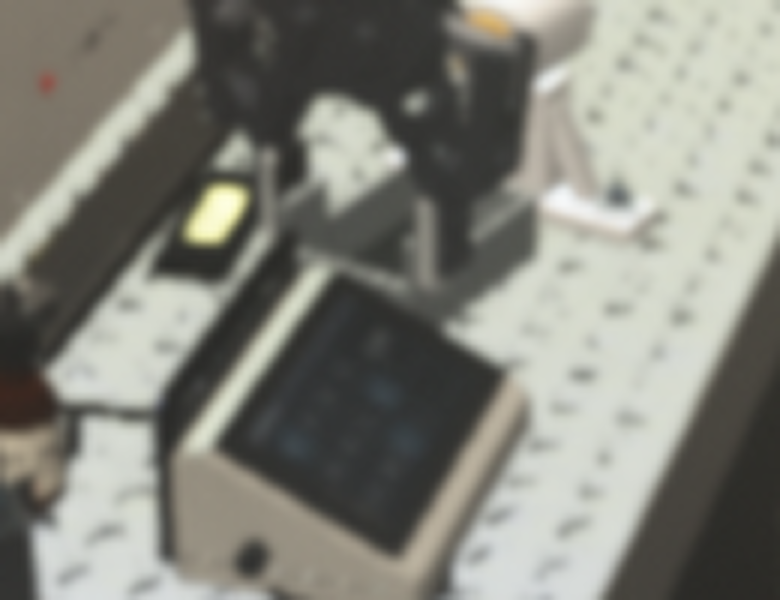

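View pics/scene4c.png

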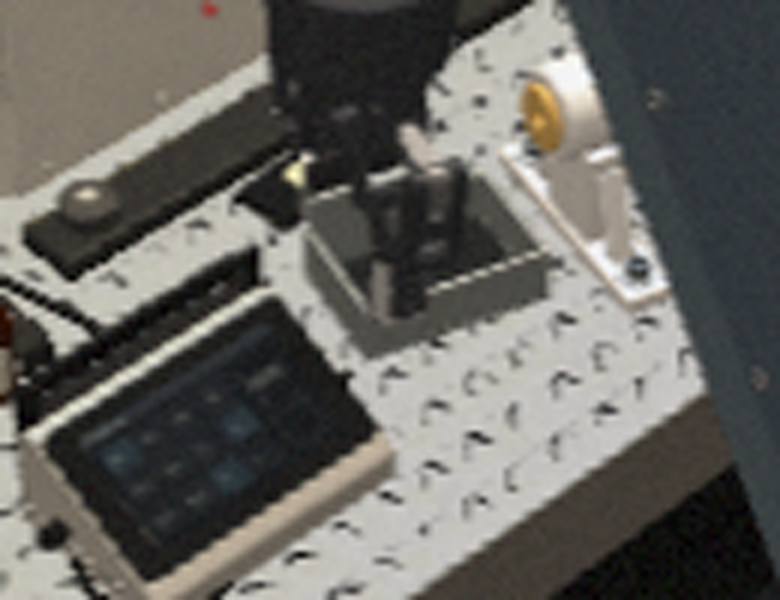

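```bash
python3 - <<'E'
from h import *
s=snap('scene');f=lambda u,v:(278+u/6-.4,198+v/6-.4)
A=onz(s,[f(548,253)],.028);B=onz(s,[f(548,292),f(370,357)],0.0);C=onz(s,[f(632,303),f(505,152)],.01)
a=np.radians(PY);R=np.array([[np.cos(a),np.sin(a)],[-np.sin(a),np.cos(a)]])
for X in(A,B,C):print((X[:,:2]-PC)@R.T*1000)
E
```

```text
[[-29.67938937  33.81090062]]
[[-25.32727611  30.25095943]
 [-25.82221495 116.13081284]]
[[-56.34355908   7.35027962]
 [ 52.63513206   8.78850716]]
```

In the scene view the tray's low end is about 36 mm out from the pedestal's middle. I'll slide it in by about 18 mm, settle it and release.

Emit:
jog_arm(
  moves="0 0 -0.01 0 0 0 -0.2;-0.015 -0.055 0 0 0 0 -0.2;-0.015 -0.055 0 0 0 0 -0.2;-0.015 -0.055 0 0 0 0 -0.2;0 -0.01 0 0 0 0 -0.2;0 0 0 0 0 0 -0.2;0 0 0 0 0 0 -0.2;0 0 0 0 0 0 1;0 0 0 0 0 0 1;0 0 0 0 0 0 1",
)

```text
t: 7.2
position: [0.5084, 0.0077, 0.0192]
ee_rot: [[0.963, -0.269, -0.0], [-0.269, -0.963, -0.0], [-0.0, 0.0, -1.0]]
ft_force: [0.1, -0.1, 0.4]
grip_width: 0.0855
```

```bash
python3 - <<'E'
from h import *
o=manip.observe();print(o['position'],o['ft_force'])
for n in('side','scene'):
    s=snap(n);x,y=(325,258) if n=='side' else (338,243)
    im=s['img'][y-45:y+55,x-60:x+70,::-1];cv2.imwrite(f'pics/{n}5c.png',cv2.resize(im,None,fx=6,fy=6,interpolation=cv2.INTER_CUBIC));print(n,x-60,y-45)
E
```

```text
[0.50843294 0.00770855 0.01922351] [ 0.10771952 -0.05798972  0.37356428]
side 265 213
scene 278 198
```

View pics/side5c.png

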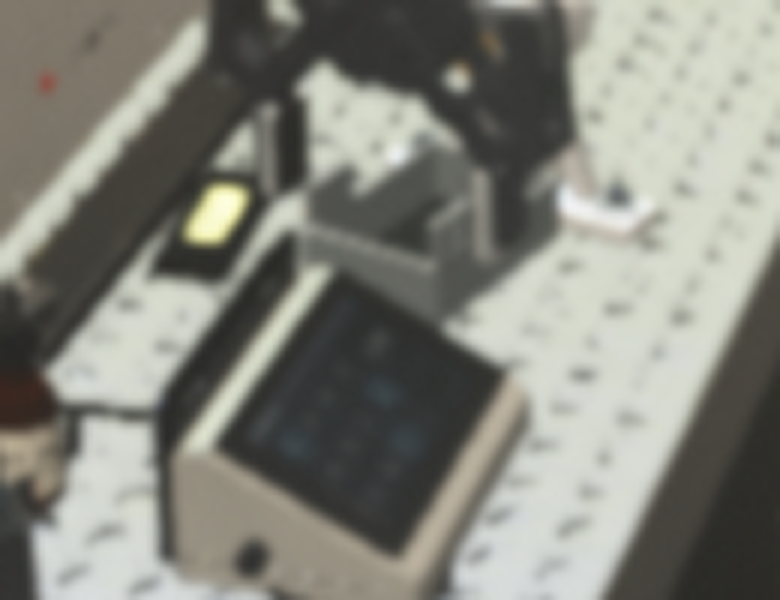

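View pics/scene5c.png

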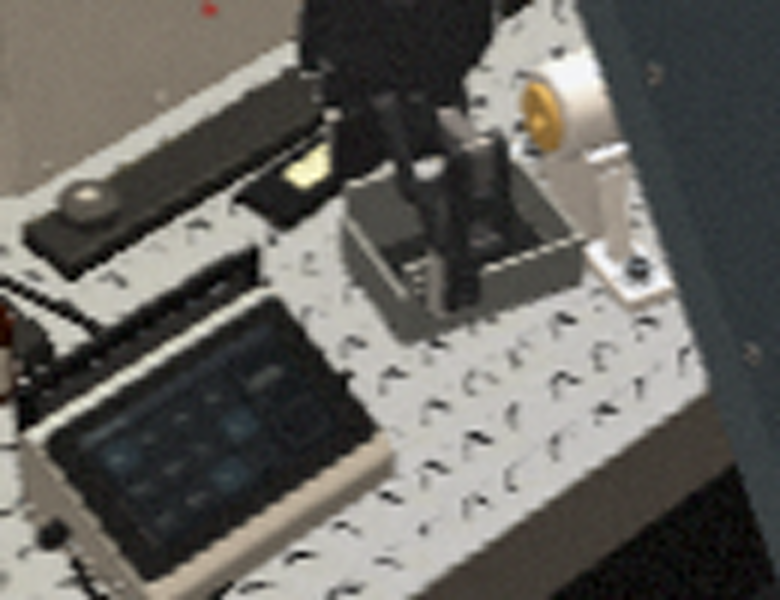

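The tray is released, with its low end under the boss. I'll lift clear and look at the drift.

Emit:
jog_arm(
  moves="0 0 0.3 0 0 0 1;0 0 0.55 0 0 0 1;0 0 0.55 0 0 0 1;0 0 0.55 0 0 0 1;-0.17 0.56 0.03 0 0 0.09 1;-0.17 0.56 0.03 0 0 0.09 1;-0.17 0.56 0.03 0 0 0.09 1;-0.17 0.56 0.03 0 0 0.09 1;-0.17 0.56 0.03 0 0 0.1 1;0 0 0 0 0 0 1",
)

```text
t: 8.55
position: [0.4222, 0.2906, 0.2294]
ee_rot: [[0.977, 0.213, 0.0], [0.213, -0.977, 0.0], [0.0, -0.0, -1.0]]
ft_force: [-1.3, 0.0, 0.2]
grip_width: 0.0851
```

Emit:
jog_arm(
  moves="0 0 0 0 0 0 1;0 0 0 0 0 0 1;0 0 0 0 0 0 1;0 0 0 0 0 0 1;0 0 0 0 0 0 1;0 0 0 0 0 0 1;0 0 0 0 0 0 1;0 0 0 0 0 0 1;0 0 0 0 0 0 1;0 0 0 0 0 0 1",
)

```text
t: 9.8
position: [0.4235, 0.2877, 0.2293]
ee_rot: [[0.978, 0.208, 0.0], [0.208, -0.978, -0.0], [0.0, 0.0, -1.0]]
ft_force: [-0.7, 0.1, 0.7]
grip_width: 0.0853
```

```bash
python3 - <<'E'
from h import *
s=snap('wrist','wrist6.png');s=snap('side','side6.png');s=snap('scene','scene6.png')
E
```

```text
(no output)
```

View pics/wrist6.png

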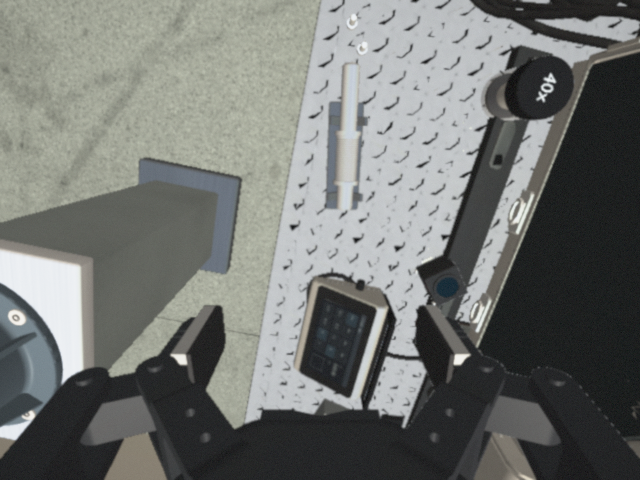

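View pics/side6.png

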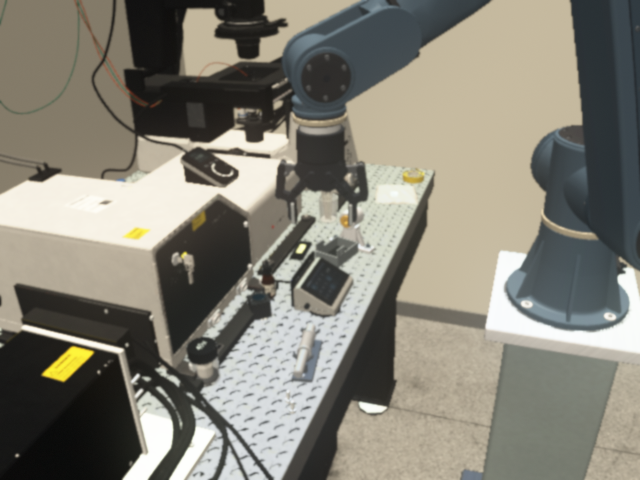

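The wrist picture shows the drift with its nose tip at about (350,65), collars at about rows 132 and 182, and tail end at about (345,208).

```bash
python3 - <<'E'
from h import *
s=snap('wrist');print(s['origin'])
im=s['img'][50:220,300:400,::-1];c=cv2.resize(im,None,fx=4.7,fy=3.5,interpolation=cv2.INTER_CUBIC);
c=cv2.resize(im,None,fx=3.5,fy=3.5,interpolation=cv2.INTER_CUBIC);cv2.imwrite('pics/w6c.png',c)
p=onz(s,[(350,65),(345,208),(348.5,131),(347.5,183)],.04);print(p)
d=p[0]-p[1];print(np.linalg.norm(d),np.degrees(np.arctan2(-d[0],d[1])));print(p[1]+d*50/133)
a=s['img'].astype(int)
for r in range(70,208,12): print(r, a[r,325:375].sum(1).tolist())
E
```

```text
[0.40689824 0.36501979 0.37146992]
[[0.42060735 0.43130767 0.04      ]
 [0.44600127 0.30287701 0.04      ]
 [0.4323328  0.37576284 0.04      ]
 [0.44267723 0.32787205 0.04      ]]
0.13091709180890115 11.18453015355159
[0.43645469 0.35115922 0.04      ]
70 [588, 585, 583, 583, 580, 568, 570, 561, 578, 586, 600, 587, 588, 582, 584, 587, 542, 427, 394, 457, 515, 557, 592, 612, 618, 622, 614, 616, 625, 621, 617, 602, 589, 571, 567, 576, 582, 589, 581, 590, 587, 583, 576, 584, 590, 587, 594, 595, 598, 592]
82 [495, 353, 316, 493, 577, 591, 595, 596, 593, 591, 595, 598, 600, 595, 596, 571, 478, 406, 438, 496, 548, 586, 607, 615, 616, 621, 617, 625, 629, 615, 605, 594, 574, 533, 531, 568, 591, 598, 584, 580, 575, 589, 583, 584, 599, 595, 597, 598, 593, 591]
94 [575, 560, 574, 592, 596, 594, 593, 592, 595, 588, 591, 592, 590, 572, 576, 545, 440, 412, 472, 528, 572, 595, 610, 618, 620, 616, 623, 632, 626, 623, 604, 592, 546, 521, 568, 587, 584, 583, 585, 577, 586, 591, 587, 592, 591, 592, 581, 564, 475, 331]
106 [591, 593, 577, 510, 398, 349, 348, 353, 351, 359, 354, 352, 357, 353, 337, 329, 
[... 1509 characters left out ...]
 444, 478, 516, 534, 553, 570, 582, 604, 601, 605, 612, 609, 612, 601, 598, 599, 582, 537, 478, 397, 350, 366, 462, 553, 596, 594, 596, 591, 566, 493, 349, 316, 456, 541, 570, 577, 593, 601]
190 [320, 303, 330, 340, 355, 351, 345, 338, 338, 327, 320, 321, 356, 424, 492, 545, 589, 613, 631, 643, 642, 638, 642, 641, 641, 619, 575, 487, 394, 342, 339, 337, 346, 418, 533, 589, 595, 594, 599, 598, 601, 604, 599, 600, 596, 594, 591, 580, 569, 553]
202 [452, 355, 350, 345, 356, 351, 354, 346, 344, 343, 334, 343, 402, 479, 538, 584, 606, 631, 636, 641, 633, 633, 640, 641, 625, 589, 517, 417, 354, 339, 337, 345, 389, 478, 530, 535, 553, 576, 592, 586, 556, 530, 547, 580, 597, 594, 594, 586, 585, 592]
```

View pics/w6c.png

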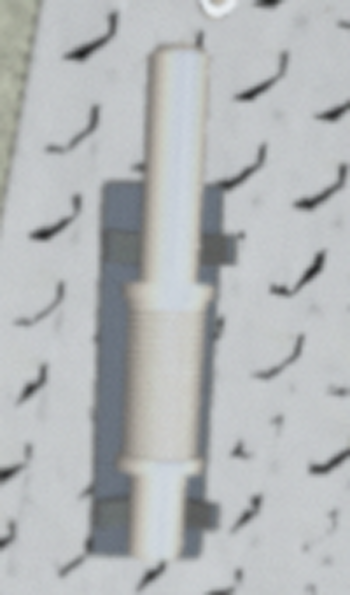

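Emit:
jog_arm(
  moves="0.07 0.32 -0.3 0 0 -0.01 1;0.065 0.32 -0.3 0 0 -0.01 1;0 0 -0.35 0 0 0 1;0 0 -0.35 0 0 0 1;0 0 -0.35 0 0 0 1;0 0 -0.3 0 0 0 0.2;0 0 -0.13 0 0 0 0.2;0 0 0 0 0 0 0.2;0 0 0 0 0 0 0.2;0 0 0 0 0 0 0.2",
)

```text
t: 11.25
position: [0.4375, 0.3521, 0.0223]
ee_rot: [[0.982, 0.187, 0.001], [0.187, -0.982, 0.001], [0.002, -0.001, -1.0]]
ft_force: [0.3, 0.4, -0.6]
grip_width: 0.0515
```

```bash
python3 - <<'E'
from h import *
s=snap('wrist','wrist7.png')
o=manip.observe();print(o['position'],o['grip_width'],o['ee_rot'].round(3).tolist())
E
```

```text
[0.43736897 0.35201605 0.0221522 ] 0.05123320755156798 [[0.982, 0.187, 0.001], [0.187, -0.982, 0.001], [0.001, -0.001, -1.0]]
```

View pics/wrist7.png

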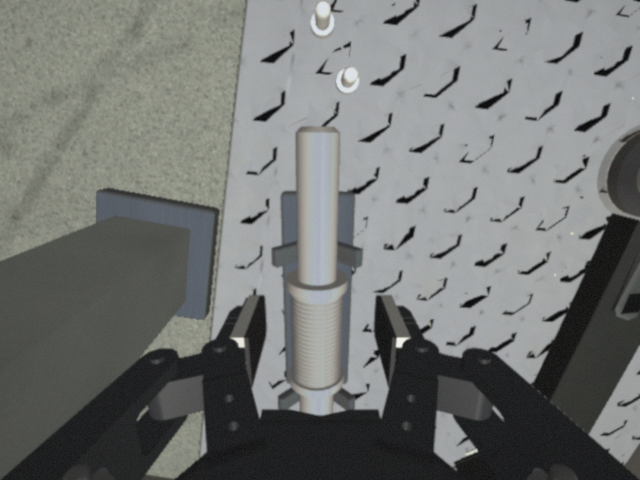

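The drift is upright in the picture and centred between the fingers, so I'll close on it.

Emit:
jog_arm(
  moves="0 0 0 0 0 0 -0.3;0 0 0 0 0 0 -0.9;0 0 0 0 0 0 -0.9;0 0 0 0 0 0 -0.9;0 0 0 0 0 0 -0.9;0 0 0.1 0 0 0 -0.9;0 0 0.3 0 0 0 -0.9;0 0 0.4 0 0 0 -0.9;0 0 0.4 0 0 0 -0.9;0 0 0 0 0 0 -0.9",
  force=80,
)

```text
t: 12.55
position: [0.4383, 0.3526, 0.1445]
ee_rot: [[0.982, 0.187, 0.005], [0.187, -0.982, 0.003], [0.005, -0.002, -1.0]]
ft_force: [-0.0, 0.4, -2.1]
grip_width: 0.0197
```

```bash
python3 - <<'E'
from h import *
o=manip.observe();print(o['position'],o['grip_width'],o['ee_rot'].round(3).tolist())
s=snap('wrist','wrist8.png')
s=snap('side');x,y=proj(s,o['position'])[0].astype(int)
im=s['img'][y-60:y+60,x-70:x+70,::-1];cv2.imwrite('pics/side8c.png',cv2.resize(im,None,fx=5,fy=5,interpolation=cv2.INTER_CUBIC))
E
```

```text
[0.43834535 0.35259735 0.14450497] 0.019655986522768495 [[0.982, 0.187, 0.005], [0.187, -0.982, 0.003], [0.005, -0.002, -1.0]]
```

View pics/wrist8.png

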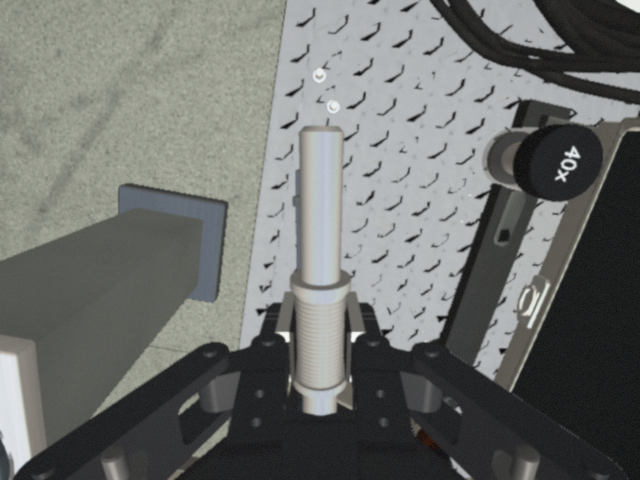

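View pics/side8c.png

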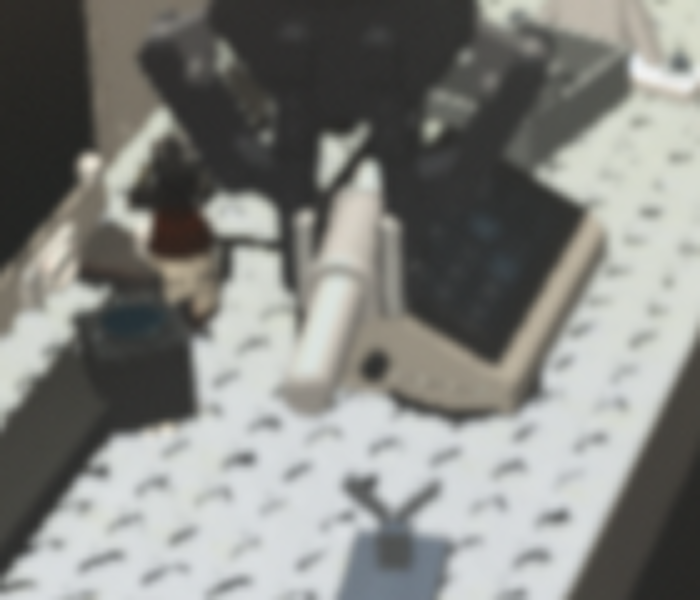

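The drift is gripped and level with the fingers. I'll carry it high over to the plain side.

Emit:
jog_arm(
  moves="0 -0.3 0.1 0 0 0 -0.9;0 -0.5 0 0 0 -0.05 -0.9;0 -0.5 0 0 0 -0.05 -0.9;0 -0.5 0 0 0 -0.05 -0.9;0 -0.5 0 0 0 -0.05 -0.9;0 -0.5 0 0 0 -0.05 -0.9;0 -0.5 0 0 0 -0.05 -0.9;0 -0.5 0 0 0 -0.05 -0.9;0 -0.5 0 0 0 -0.05 -0.9;0 -0.5 0 0 0 -0.04 -0.9",
)

```text
t: 13.9
position: [0.4361, -0.1297, 0.1501]
ee_rot: [[0.963, -0.271, -0.002], [-0.271, -0.963, 0.001], [-0.002, -0.0, -1.0]]
ft_force: [0.5, 0.5, -2.6]
grip_width: 0.0197
```

Emit:
jog_arm(
  moves="0.06 -0.4 0 0 0 0 -0.9;0.05 -0.4 0 0 0 0 -0.9;0 -0.2 0 0 0 0 -0.9;0 0 0 0 0 0 -0.9;0 0 0 0 0 0 -0.9;0 0 0 0 0 0 -0.9;0 0 0 0 0 0 -0.9;0 0 0 0 0 0 -0.9;0 0 0 0 0 0 -0.9;0 0 0 0 0 0 -0.9",
)

```text
t: 15.15
position: [0.448, -0.2283, 0.1513]
ee_rot: [[0.963, -0.269, -0.0], [-0.269, -0.963, 0.0], [-0.0, -0.0, -1.0]]
ft_force: [0.3, -0.1, -3.0]
grip_width: 0.0197
```

```bash
python3 - <<'E'
from h import *
o=manip.observe();print(o['position'],o['grip_width'],o['ee_rot'].round(3).tolist())
s=snap('wrist','wrist9.png')
s=snap('side','side9.png')
s=snap('scene','scene9.png')
E
```

```text
[ 0.44797556 -0.2282593   0.15128846] 0.019659236264481125 [[0.963, -0.269, -0.0], [-0.269, -0.963, 0.0], [-0.0, -0.0, -1.0]]
```

View pics/wrist9.png

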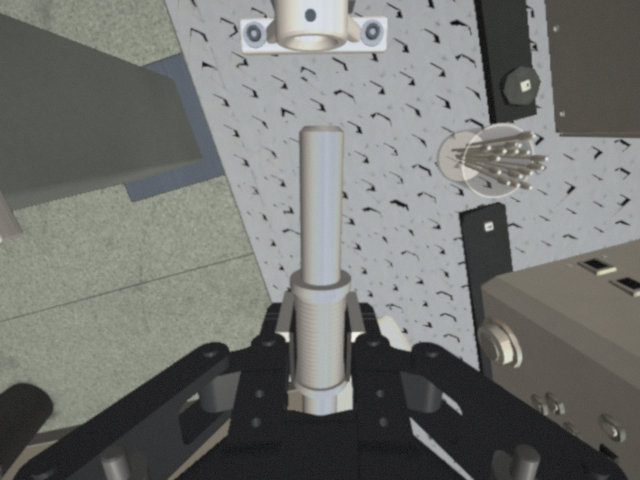

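View pics/side9.png

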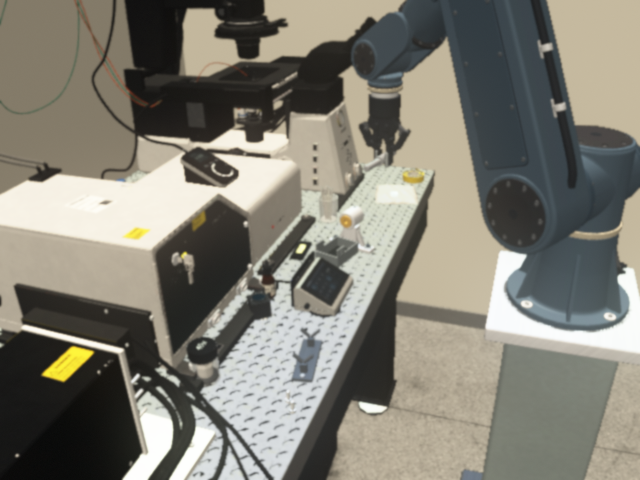

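View pics/scene9.png

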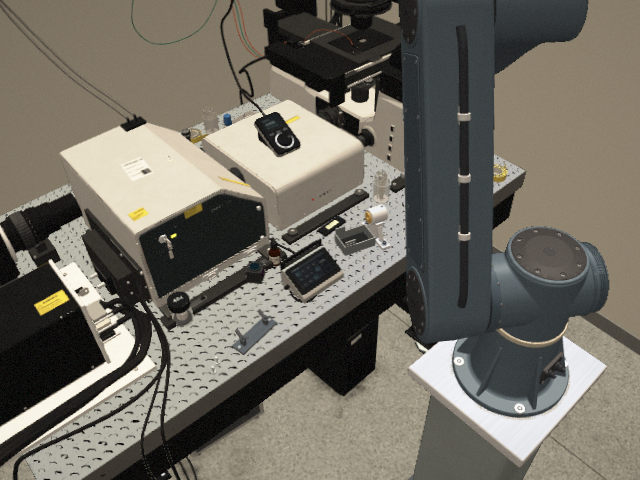

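The wrist picture shows the screw heads at (255,33) and (374,30), the drift tip at (321,128) and the bore mouth at about (313,42).

```bash
python3 - <<'E'
from h import *
s=snap('wrist');o=manip.observe();T=o['position']
im=s['img'][0:150,220:420,::-1];cv2.imwrite('pics/w9c.png',cv2.resize(im,None,fx=4,fy=4,interpolation=cv2.INTER_CUBIC))
a=onz(s,[(255,33),(374,30)],.0175);d=a[1]-a[0];print(a,np.linalg.norm(d),np.degrees(np.arctan2(d[1],d[0])),a.mean(0))
print('hole',onz(s,[(310,15)],.096))
print('tip',onz(s,[(321,128)],T[2]+.018)-T, 'handle c',onz(s,[(320.5,284)],T[2]+.018)-T)
E
```

```text
[[ 0.44301757 -0.06888954  0.0175    ]
 [ 0.52734292 -0.09059089  0.0175    ]] 0.08707303214126651 -14.432045657347233 [ 0.48518024 -0.07974022  0.0175    ]
hole [[ 0.48041863 -0.09248738  0.096     ]]
tip [[0.0221402  0.07885702 0.018     ]] handle c [[0.00570786 0.02087629 0.018     ]]
```

View pics/w9c.png

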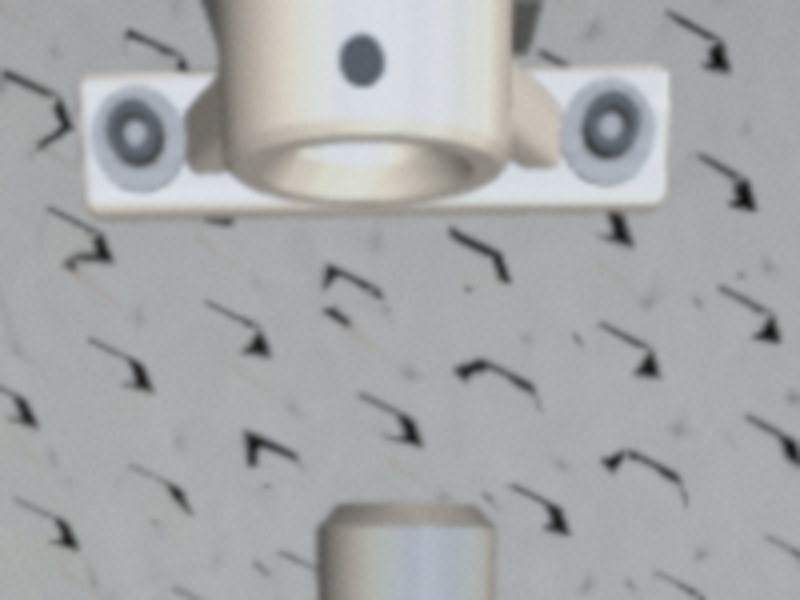

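Emit:
jog_arm(
  moves="-0.03 0.01 -0.2 0 0 0.008 -0.9;0 0 -0.3 0 0 0 -0.9;0 0 -0.3 0 0 0 -0.9;0 0 -0.14 0 0 0 -0.9;0.035 0.12 0 0 0 0 -0.9;0.03 0.12 0 0 0 0 -0.9;0 0 0 0 0 0 -0.9;0 0 0 0 0 0 -0.9;0 0 0 0 0 0 -0.9;0 0 0 0 0 0 -0.9",
)

```text
t: 16.6
position: [0.4515, -0.2035, 0.0574]
ee_rot: [[0.965, -0.261, 0.0], [-0.261, -0.965, -0.0], [0.0, 0.0, -1.0]]
ft_force: [0.2, 0.2, -1.1]
grip_width: 0.0197
```

```bash
python3 - <<'E'
from h import *
s=snap('wrist','wrist10.png');o=manip.observe();T=o['position'];print(T,o['ee_rot'].round(4).tolist())
im=s['img'][0:150,220:420,::-1];cv2.imwrite('pics/w10c.png',cv2.resize(im,None,fx=4,fy=4,interpolation=cv2.INTER_CUBIC))
s=snap('side');x,y=proj(s,ped(0,-.04,.075))[0].astype(int);print(x,y)
im=s['img'][y-50:y+50,x-65:x+65,::-1];cv2.imwrite('pics/side10c.png',cv2.resize(im,None,fx=6,fy=6,interpolation=cv2.INTER_CUBIC))
E
```

```text
[ 0.45143342 -0.20343305  0.05730862] [[0.9653, -0.2611, 0.0], [-0.2611, -0.9653, 0.0], [-0.0, -0.0, -1.0]]
360 211
```

View pics/w10c.png

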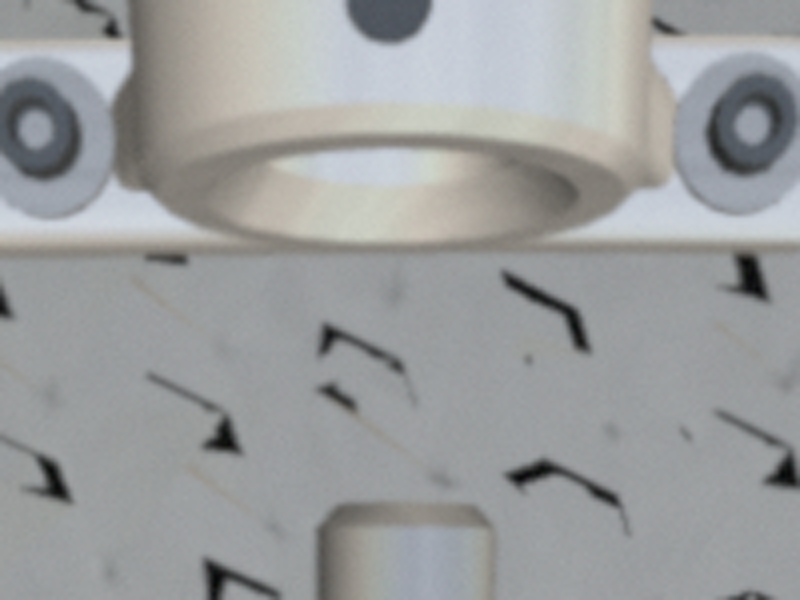

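View pics/side10c.png

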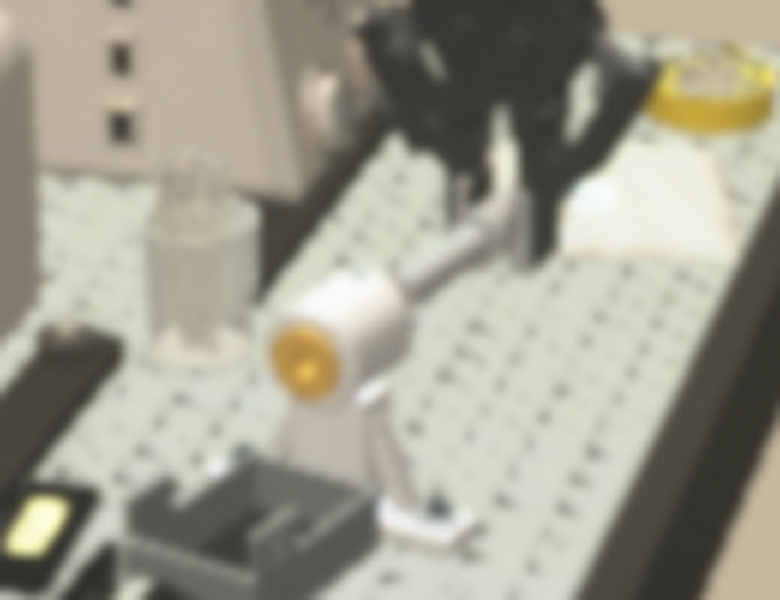

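```bash
python3 - <<'E'
from h import *
PCn=np.array([.4852,-.079])
for n,k in(('side',8),):
    s=snap(n);x,y=360,205
    im=s['img'][y-35:y+40,x-45:x+50,::-1];c=cv2.resize(im,None,fx=k,fy=k,interpolation=cv2.INTER_CUBIC)
    for dz,col in((0,(0,0,255)),):
        q=proj(s,[ped(0,v,.075+dz,PCn,-15.1) for v in np.arange(-.14,.027,.0166)]);print(q.round(1).tolist())
        for u,v in q: cv2.circle(c,(int((u-x+45.5)*k),int((v-y+35.5)*k)),2,col,-1)
    r=proj(s,[ped(0.,v,.075+e,PCn,-15.1) for v in(-.05,.026) for e in(0,.01)]);print(r)
    cv2.imwrite('pics/side11c.png',c)
s=snap('scene');q=proj(s,[ped(0,v,.075,PCn,-15.1) for v in (-.135,-.05,.026)]);print(q)
E
```

```text
[[381.3, 196.8], [377.9, 199.2], [374.5, 201.5], [371.1, 204.0], [367.6, 206.4], [364.0, 208.9], [360.4, 211.5], [356.7, 214.1], [353.0, 216.7], [349.2, 219.4], [345.3, 222.1]]
[[362.51330014 210.00744376]
 [362.53640686 206.13732704]
 [345.27462406 222.13188042]
 [345.24283946 218.14422121]]
[[420.60012808 198.99752215]
 [392.79688171 208.7034006 ]
 [366.96147363 217.72559224]]
```

View pics/side11c.png

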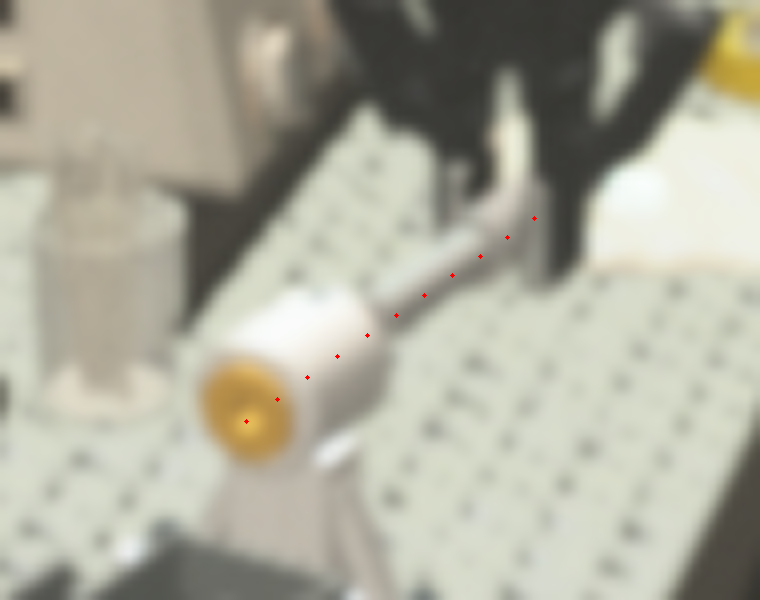

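```bash
python3 - <<'E'
from h import *
ims=np.mean([snap('side')['img'].astype(float) for _ in range(3)],0).astype(np.uint8)
c=cv2.resize(ims[190:235,335:385,::-1],None,fx=16,fy=13.3,interpolation=cv2.INTER_CUBIC);c=cv2.resize(ims[190:235,335:385,::-1],None,fx=13,fy=13,interpolation=cv2.INTER_CUBIC)
cv2.imwrite('pics/side12c.png',c)
for x in(364,366,368,370):print(x,[(y,ims[y,x].tolist()) for y in range(198,216)])
# flange centroid
h=cv2.cvtColor(ims,cv2.COLOR_RGB2HSV);m=((h[...,0]>10)&(h[...,0]<26)&(h[...,1]>110)).astype(np.uint8);m[:200]=0;m[240:]=0;m[:,:330]=0;m[:,370:]=0
ys,xs=np.nonzero(m);print(xs.mean(),ys.mean(),len(xs),xs.min(),xs.max(),ys.min(),ys.max())
E
```

```text
364 [(198, [197, 200, 183]), (199, [201, 205, 186]), (200, [205, 209, 189]), (201, [206, 210, 191]), (202, [209, 213, 196]), (203, [214, 219, 205]), (204, [218, 223, 211]), (205, [215, 220, 209]), (206, [206, 205, 194]), (207, [186, 182, 171]), (208, [162, 157, 147]), (209, [143, 139, 130]), (210, [140, 137, 127]), (211, [155, 154, 142]), (212, [178, 179, 165]), (213, [189, 191, 177]), (214, [185, 187, 175]), (215, [184, 186, 173])]
366 [(198, [181, 183, 170]), (199, [194, 197, 183]), (200, [210, 213, 196]), (201, [216, 220, 203]), (202, [218, 223, 209]), (203, [218, 223, 211]), (204, [214, 216, 205]), (205, [201, 200, 188]), (206, [179, 175, 164]), (207, [153, 148, 138]), (208, [133, 130, 120]), (209, [131, 130, 120]), (210, [149, 150, 138]), (211, [177, 180, 166]), (212, [200, 204, 190]), (213, [211, 215, 201]), (214, [213, 217, 204]), (215, [213, 217, 203])]
368 [(198, [182, 185, 170]), (199, [191, 194, 179]), (200, [205, 209, 194]), (201, [215, 220, 207]), (202, [217, 221, 209]), (203, [211, 211, 201]), (204, [196, 192, 181]), (205, [171, 166, 155]), (206, [145, 140, 131]), (207, [131, 128, 118]), (208, [141, 140, 128]), (209, [170, 172, 157]), (210, [196, 200, 183]), (211, [209, 213, 196]), (212, [213, 217, 202]), (213, [215, 219, 203]), (214, [213, 217, 201]), (215, [209, 214, 197])]
370 [(198, [151, 151, 141]), (199, [179, 181, 171]), (200, [201, 206, 195]), (201, [211, 215, 204]), (202, [206, 206, 194]), (203, [187, 184, 172]), (204, [161, 157, 147]), (205, [139, 136, 126]), (206, [136, 135, 125]), (207, [158, 158, 146]), (208, [185, 187, 172]), (209, [205, 208, 191]), (210, [213, 216, 198]), (211, [212, 216, 199]), (212, [211, 214, 198]), (213, [213, 216, 200]), (214, [214, 218, 201]), (215, [212, 216, 200])]
345.5402298850575 220.9655172413793 87 341 350 216 226
```

View pics/side12c.png

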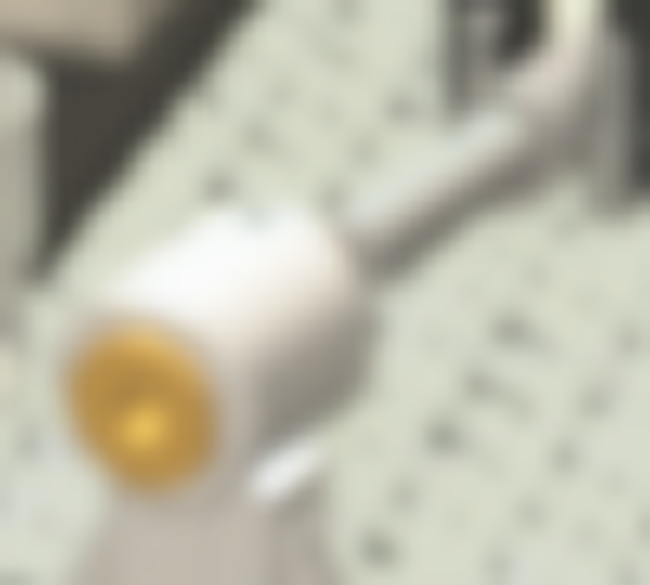

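```bash
python3 - <<'E'
from h import *
for f in('wrist7','wrist8','wrist9','wrist10'):
    a=cv2.imread(f'pics/{f}.png');c=cv2.resize(a[110:430,280:360],None,fx=2.3,fy=1.8,interpolation=cv2.INTER_CUBIC) 
    c=cv2.resize(a[115:420,275:365],None,fx=1.95,fy=1.95,interpolation=cv2.INTER_CUBIC)
    globals().setdefault('L',[]).append(c)
    g=a.astype(float).sum(2)
    for r0,r1 in((140,150),(165,175),(190,200),(225,235),(255,265)):
        p=g[r0:r1].mean(0);d=np.diff(p)
        lo=290+np.argsort(-abs(d[290:312]))[:3];hi=328+np.argsort(-abs(d[328:350]))[:3];print(f,r0,lo,hi,end=' | ')
    print()
cv2.imwrite('pics/cmp.png',np.hstack(L))
E
```

```text
wrist7 140 [295 294 298] [339 340 337] | wrist7 165 [295 294 298] [338 339 336] | wrist7 190 [297 298 299] [337 336 338] | wrist7 225 [298 297 300] [336 335 334] | wrist7 255 [298 297 299] [335 336 334] | 
wrist8 140 [298 292 290] [343 341 340] | wrist8 165 [295 298 294] [340 341 339] | wrist8 190 [294 295 292] [342 341 339] | wrist8 225 [295 294 296] [341 338 339] | wrist8 255 [295 296 301] [340 337 338] | 
wrist9 140 [298 299 297] [343 341 344] | wrist9 165 [299 298 302] [342 343 340] | wrist9 190 [299 298 300] [346 347 345] | wrist9 225 [299 300 303] [341 339 338] | wrist9 255 [300 299 304] [340 338 337] | 
wrist10 140 [298 299 297] [343 341 340] | wrist10 165 [299 298 301] [342 340 343] | wrist10 190 [298 297 301] [342 339 340] | wrist10 225 [299 300 302] [341 338 339] | wrist10 255 [299 300 303] [338 340 337] |
```

View pics/cmp.png

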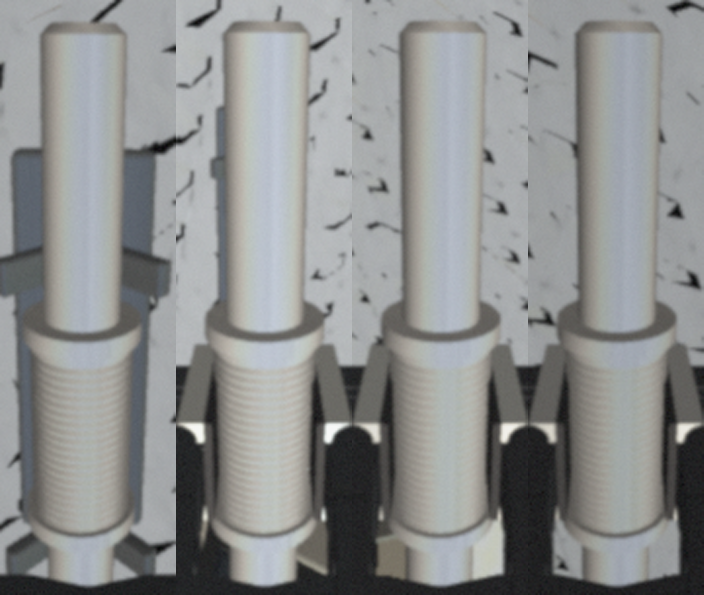

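The drift sits in the fingers as it lay in the rest, level. It is about 1.2 mm too far in +x of the bore axis. I'll correct that and enter the bore slowly.

Emit:
jog_arm(
  moves="-0.008 0.002 -0.005 0 0 0.004 -0.9;0 0 0 0 0 0 -0.9;0.013 0.048 0 0 0 0 -0.9;0.013 0.048 0 0 0 0 -0.9;0.013 0.048 0 0 0 0 -0.9;0.013 0.048 0 0 0 0 -0.9;0.013 0.048 0 0 0 0 -0.9;0 0 0 0 0 0 -0.9;0 0 0 0 0 0 -0.9;0 0 0 0 0 0 -0.9",
)

```text
t: 18.2
position: [0.4571, -0.1792, 0.0568]
ee_rot: [[0.966, -0.257, -0.0], [-0.257, -0.966, -0.0], [-0.0, 0.0, -1.0]]
ft_force: [-0.8, -0.1, -1.0]
grip_width: 0.0196
```

```bash
python3 - <<'E'
from h import *
s=snap('wrist','wrist13.png');o=manip.observe();T=o['position'];print(T,o['ft_force'],o['moment'])
im=s['img'][60:210,220:420,::-1];cv2.imwrite('pics/w13c.png',cv2.resize(im,None,fx=4,fy=4,interpolation=cv2.INTER_CUBIC))
E
```

```text
[ 0.45716569 -0.17919388  0.05677833] [ 0.58452568  0.14522846 -1.21808273] [ 0.05236659 -0.0512502   0.02349451]
```

View pics/w13c.png

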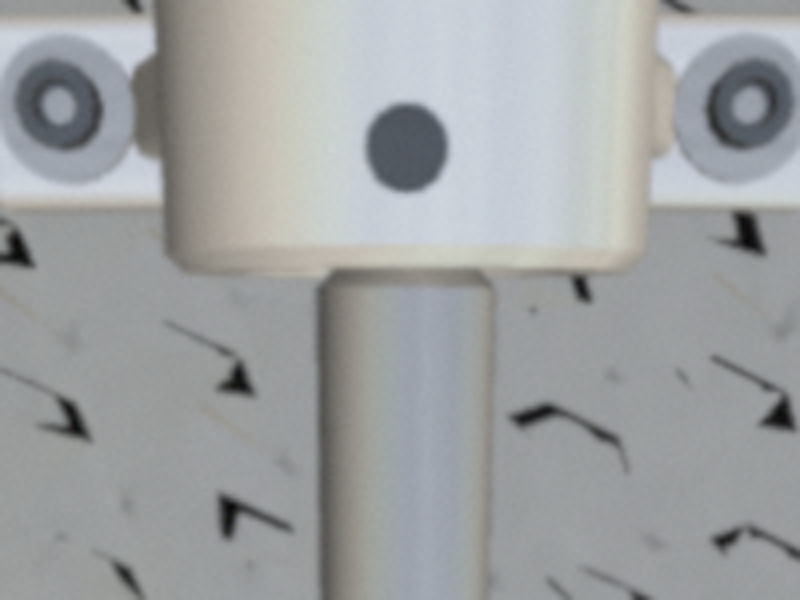

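The tip is at the mouth and centred: nose and set screw at crop x 407, boss 405, screws 402. I'll advance to the bush.

Emit:
jog_arm(
  moves="0.01 0.039 0 0 0 0 -0.9;0.01 0.039 0 0 0 0 -0.9;0.01 0.039 0 0 0 0 -0.9;0.01 0.039 0 0 0 0 -0.9;0.01 0.039 0 0 0 0 -0.9;0.01 0.039 0 0 0 0 -0.9;0 0 0 0 0 0 -0.9;0 0 0 0 0 0 -0.9;0 0 0 0 0 0 -0.9;0 0 0 0 0 0 -0.9",
)

```text
t: 19.5
position: [0.4633, -0.156, 0.0569]
ee_rot: [[0.967, -0.257, 0.0], [-0.257, -0.967, -0.001], [0.0, 0.001, -1.0]]
ft_force: [-0.9, -4.7, -1.4]
grip_width: 0.0198
```

```bash
python3 - <<'E'
from h import *
o=manip.observe();print(o['position'],o['ft_force'],o['moment'])
s=snap('wrist');im=s['img'][60:260,220:420,::-1];cv2.imwrite('pics/w14c.png',cv2.resize(im,None,fx=3,fy=3,interpolation=cv2.INTER_CUBIC))
s=snap('side');cv2.imwrite('pics/side14c.png',cv2.resize(s['img'][180:280,310:400,::-1],None,fx=6,fy=6,interpolation=cv2.INTER_CUBIC))
E
```

```text
[ 0.46329478 -0.15598527  0.0568514 ] [-0.90858404 -4.73979153 -1.36738066] [-0.80704307  0.16184183 -0.03283656]
```

View pics/w14c.png

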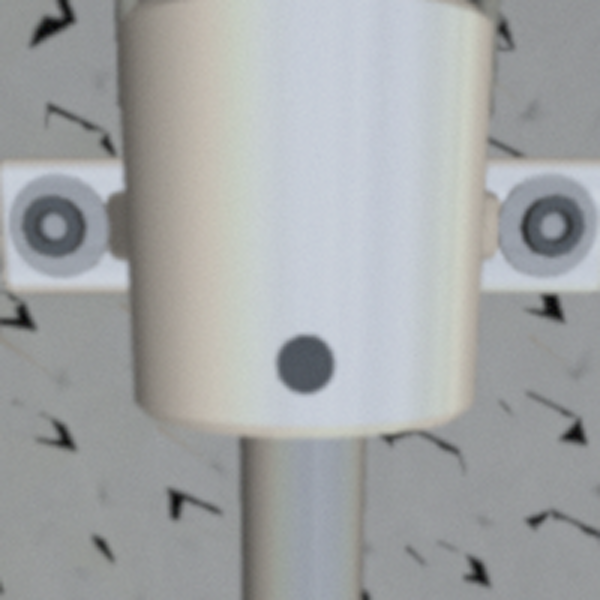

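View pics/side14c.png

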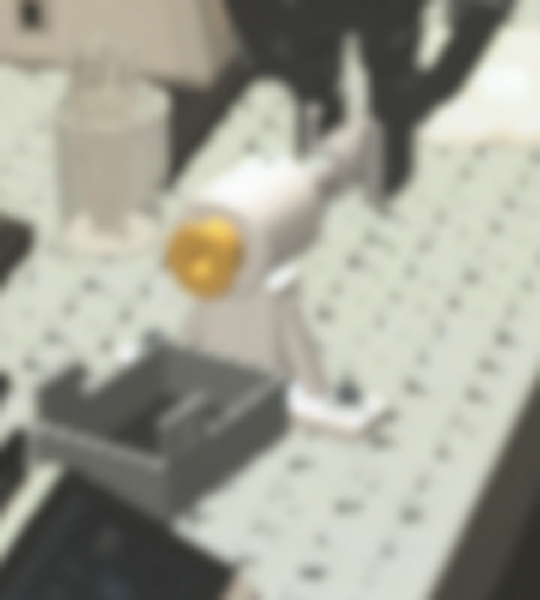

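The flange has begun to move out at about 5 N. I'll push on slowly.

Emit:
jog_arm(
  moves="0.006 0.022 0 0 0 0 -0.9;0.006 0.022 0 0 0 0 -0.9;0.006 0.022 0 0 0 0 -0.9;0.006 0.022 0 0 0 0 -0.9;0.006 0.022 0 0 0 0 -0.9;0.006 0.022 0 0 0 0 -0.9;0.006 0.022 0 0 0 0 -0.9;0.006 0.022 0 0 0 0 -0.9;0 0 0 0 0 0 -0.9;0 0 0 0 0 0 -0.9",
)

```text
t: 20.85
position: [0.468, -0.1379, 0.0568]
ee_rot: [[0.967, -0.257, -0.0], [-0.257, -0.967, 0.0], [-0.0, -0.0, -1.0]]
ft_force: [-0.0, 0.3, -2.1]
grip_width: 0.0199
```

```bash
python3 - <<'E'
from h import *
o=manip.observe();print(o['position'],o['ft_force'],o['moment'])
s=snap('wrist');im=s['img'][60:260,220:420,::-1];cv2.imwrite('pics/w15c.png',cv2.resize(im,None,fx=3,fy=3,interpolation=cv2.INTER_CUBIC))
s=snap('side');cv2.imwrite('pics/side15c.png',cv2.resize(s['img'][180:280,310:400,::-1],None,fx=6,fy=6,interpolation=cv2.INTER_CUBIC))
E
```

```text
[ 0.46799199 -0.13794715  0.05676736] [-0.00767727  0.33022496 -2.11795893] [-0.02352892  0.00071242 -0.05566882]
```

View pics/w15c.png

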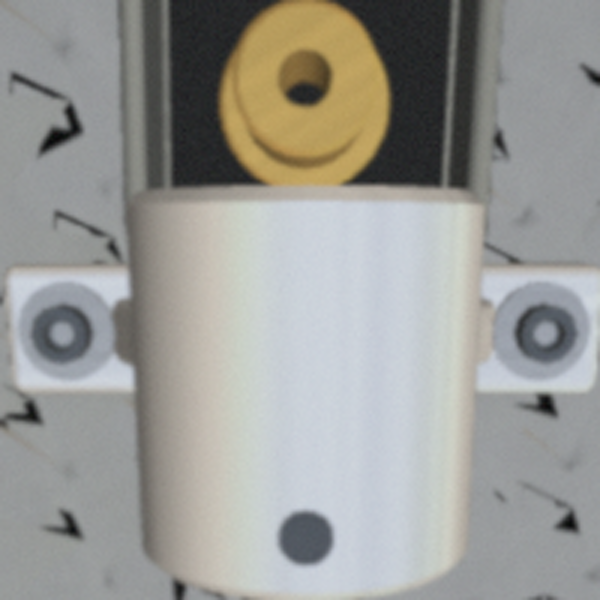

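View pics/side15c.png

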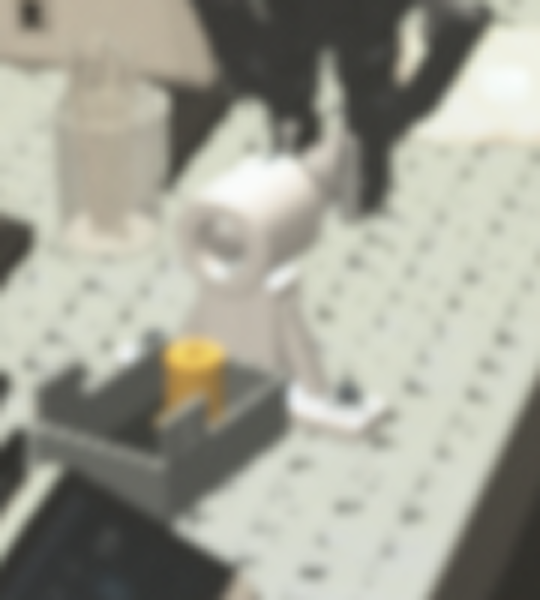

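The bush stands on its flange inside the tray, with the hole at (305,75) in the wrist crop. I'll withdraw the drift along the bore and lift.

Emit:
jog_arm(
  moves="-0.026 -0.097 0 0 0 0 -0.9;-0.052 -0.193 0 0 0 0 -0.9;-0.052 -0.193 0 0 0 0 -0.9;-0.052 -0.193 0 0 0 0 -0.9;-0.026 -0.097 0 0 0 0 -0.9;0 0 0.2 0 0 0 -0.9;0 0 0.4 0 0 0 -0.9;0 0 0.4 0 0 0 -0.9;0 0 0 0 0 0 -0.9;0 0 0 0 0 0 -0.9",
)

```text
t: 22.2
position: [0.4467, -0.2151, 0.156]
ee_rot: [[0.966, -0.257, -0.001], [-0.257, -0.966, 0.001], [-0.001, -0.0, -1.0]]
ft_force: [1.0, 1.0, -1.7]
grip_width: 0.0196
```

```bash
python3 - <<'E'
from h import *
o=manip.observe();print(o['position'],o['ft_force'],np.degrees(np.arctan2(o['ee_rot'][1,0],o['ee_rot'][0,0])))
s=snap('wrist','wrist16.png')
E
```

```text
[ 0.44671808 -0.21511159  0.15597738] [ 1.03632927  0.95607265 -1.65430025] -14.878143791784122
```

View pics/wrist16.png

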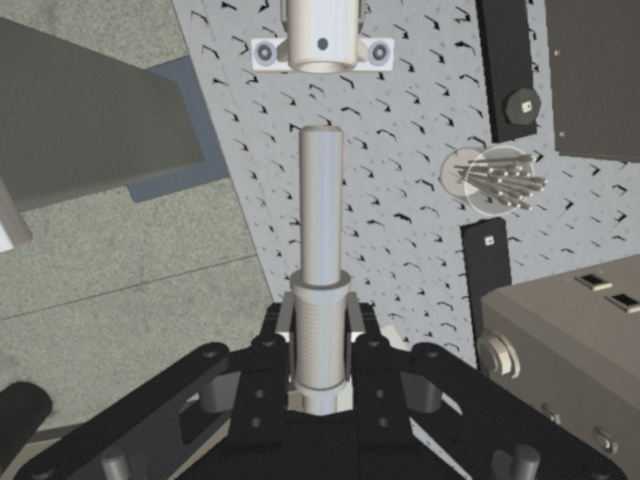

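The drift has not slipped (tip still at (321,128)). I'll carry it back over the rest.

Emit:
jog_arm(
  moves="0 0.3 0 0 0 0.03 -0.9;0 0.5 0 0 0 0.05 -0.9;0 0.5 0 0 0 0.05 -0.9;0 0.5 0 0 0 0.05 -0.9;0 0.5 0 0 0 0.05 -0.9;0 0.5 0 0 0 0.05 -0.9;-0.02 0.5 0 0 0 0.05 -0.9;-0.02 0.5 0 0 0 0.05 -0.9;-0.02 0.5 0 0 0 0.048 -0.9;-0.02 0.5 0 0 0 0 -0.9",
)

```text
t: 23.5
position: [0.4384, 0.266, 0.1554]
ee_rot: [[0.982, 0.188, -0.002], [0.188, -0.982, -0.001], [-0.002, 0.001, -1.0]]
ft_force: [1.1, -0.7, -2.2]
grip_width: 0.0195
```

Emit:
jog_arm(
  moves="-0.01 0.5 0 0 0 0 -0.9;0 0.3 0 0 0 0 -0.9;0 0.07 0 0 0 0 -0.9;0 0 0 0 0 0 -0.9;0 0 0 0 0 0 -0.9;0 0 0 0 0 0 -0.9;0 0 0 0 0 0 -0.9;0 0 0 0 0 0 -0.9;0 0 0 0 0 0 -0.9;0 0 0 0 0 0 -0.9",
)

```text
t: 24.75
position: [0.4382, 0.3516, 0.1568]
ee_rot: [[0.982, 0.187, 0.0], [0.187, -0.982, 0.0], [0.0, -0.0, -1.0]]
ft_force: [0.4, 0.3, -1.7]
grip_width: 0.02
```

```bash
python3 - <<'E'
from h import *
o=manip.observe();print(o['position'],o['ft_force'],np.degrees(np.arctan2(o['ee_rot'][1,0],o['ee_rot'][0,0])),o['ee_rot'].round(3).tolist())
s=snap('wrist','wrist17.png')
s=snap('side');x,y=proj(s,o['position'])[0].astype(int)
im=s['img'][y-60:y+60,x-70:x+70,::-1];cv2.imwrite('pics/side17c.png',cv2.resize(im,None,fx=5,fy=5,interpolation=cv2.INTER_CUBIC))
E
```

```text
[0.43819648 0.3516213  0.15679605] [ 0.42249565  0.34171566 -1.70558555] 10.800465854183281 [[0.982, 0.187, 0.0], [0.187, -0.982, 0.0], [0.0, -0.0, -1.0]]
```

View pics/wrist17.png

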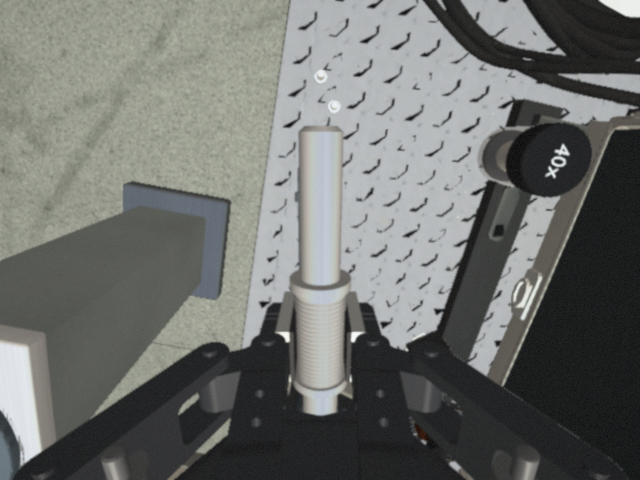

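View pics/side17c.png

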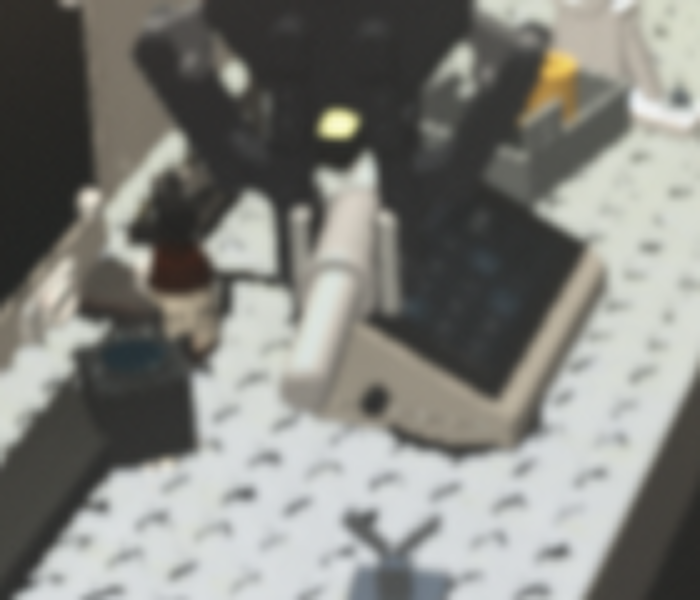

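Emit:
jog_arm(
  moves="-0.012 0.004 -0.35 0 0 0 -0.9;0 0 -0.4 0 0 0 -0.9;0 0 -0.35 0 0 0 -0.9;0 0 -0.1 0 0 0 -0.9;0 0 -0.06 0 0 0 -0.9;0 0 -0.05 0 0 0 -0.9;0 0 -0.025 0 0 0 -0.9;0 0 0 0 0 0 -0.9;0 0 0 0 0 0 -0.9;0 0 0 0 0 0 -0.9",
)

```text
t: 26.1
position: [0.4371, 0.3521, 0.0235]
ee_rot: [[0.982, 0.187, 0.0], [0.187, -0.982, 0.0], [0.0, -0.0, -1.0]]
ft_force: [-0.4, -0.2, -1.5]
grip_width: 0.0199
```

```bash
python3 - <<'E'
from h import *
o=manip.observe();print(o['position'],o['ft_force'],o['moment'])
s=snap('wrist','wrist18.png')
E
```

```text
[0.43707991 0.35208606 0.0235208 ] [-0.37413981 -0.22261117 -1.50598392] [-0.01961478 -0.00963506 -0.00276293]
```

View pics/wrist18.png

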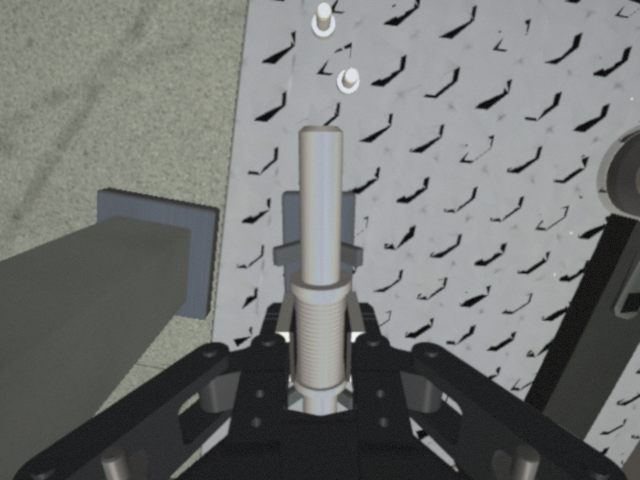

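The saddles' centre is at x 318.5 and the drift is at 320.5. I'll shift 0.6 mm, set it down and open.

Emit:
jog_arm(
  moves="-0.006 -0.001 0 0 0 0 -0.9;0 0 -0.008 0 0 0 -0.9;0 0 -0.005 0 0 0 -0.9;0 0 0 0 0 0 -0.9;0 0 0 0 0 0 -0.4;0 0 0 0 0 0 0;0 0 0 0 0 0 0.2;0 0 0 0 0 0 0.2;0 0 0 0 0 0 0.2;0 0 0 0 0 0 0.2",
  force=20,
)

```text
t: 27.4
position: [0.4364, 0.3519, 0.022]
ee_rot: [[0.982, 0.187, -0.0], [0.187, -0.982, -0.0], [-0.0, 0.0, -1.0]]
ft_force: [-0.1, -0.8, 0.2]
grip_width: 0.0512
```

Emit:
jog_arm(
  moves="0 0 0.2 0 0 0 0.2;0 0 0.4 0 0 0 0.2;0 0 0.5 0 0 0 0.2;0 -0.2 0.5 0 0 0 0.5;0 -0.4 0.4 0 0 0 0.9;0 0 0 0 0 0 0.9;0 0 0 0 0 0 0.9;0 0 0 0 0 0 0.9;0 0 0 0 0 0 0.9;0 0 0 0 0 0 0.9",
)

```text
t: 28.65
position: [0.4362, 0.2921, 0.2214]
ee_rot: [[0.982, 0.188, -0.001], [0.188, -0.982, -0.0], [-0.001, 0.0, -1.0]]
ft_force: [-0.5, -0.7, -0.8]
grip_width: 0.081
```

```bash
python3 - <<'E'
from h import *
o=manip.observe();print(o['position'],o['ft_force'])
s=snap('wrist','wrist19.png')
def pk(p):
    q=onz(s,p,.04);return q
s2=snap('side','side19.png');cv2.imwrite('pics/side19c.png',cv2.resize(s2['img'][200:400,240:400,::-1],None,fx=3,fy=3,interpolation=cv2.INTER_CUBIC))
E
```

```text
[0.43620587 0.29213499 0.22144136] [-0.48255307 -0.74615942 -0.77286722]
```

View pics/wrist19.png

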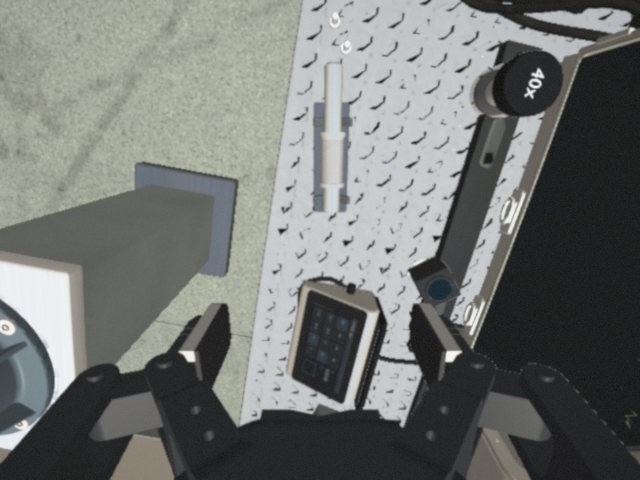

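View pics/side19c.png

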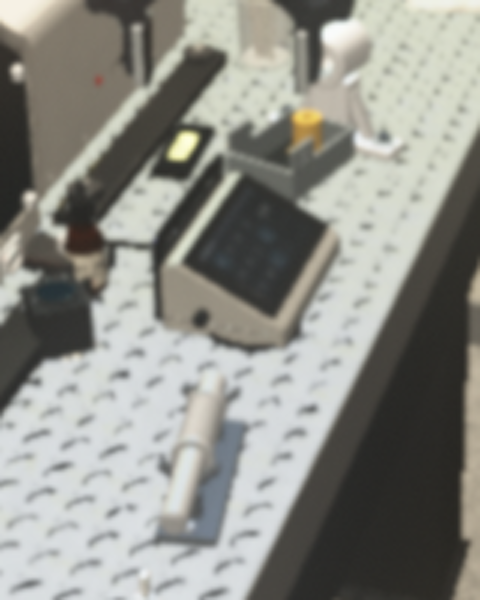

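```bash
python3 - <<'E'
from h import *
s=snap('scene','scene20.png');cv2.imwrite('pics/scene20c.png',cv2.resize(s['img'][195:275,320:410,::-1],None,fx=7,fy=7,interpolation=cv2.INTER_CUBIC))
E
```

```text
(no output)
```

View pics/scene20c.png

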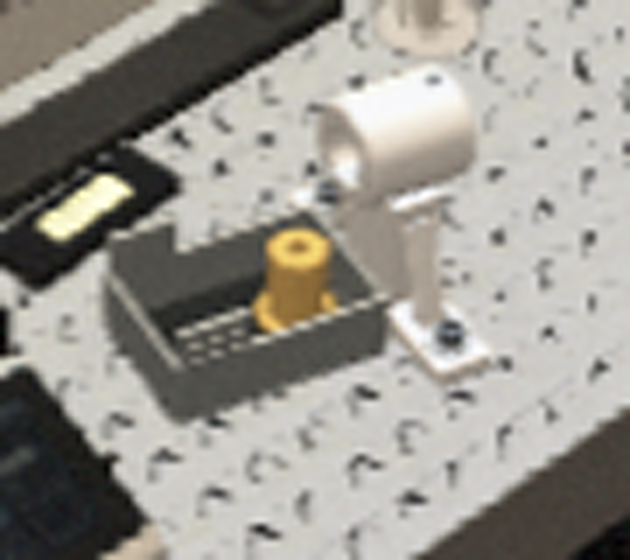

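```bash
python3 - <<'E'
from h import *
s=snap('scene');f=lambda u,v:(320+u/7-.43,195+v/7-.43)
B=onz(s,[f(382,352),f(180,419),f(440,382)],0.0);A=onz(s,[f(388,298)],.028)
a=np.radians(-15);R=np.array([[np.cos(a),np.sin(a)],[-np.sin(a),np.cos(a)]])
for X in(B,A):print((X[:,:2]-[.4852,-.079])@R.T*1000)
s=snap('wrist');p=onz(s,[(334.5,63.5),(331.5,211.5)],.04);d=p[0]-p[1];print(p,np.linalg.norm(d),np.degrees(np.arctan2(-d[0],d[1])),p[1]+d*50/133)
E
```

```text
[[-27.16045672  17.44541691]
 [-23.65233871  99.8441121 ]
 [-50.74571821   6.69050676]]
[[-28.49249136  17.02978882]]
[[0.4224904  0.43271163 0.04      ]
 [0.44588889 0.30209549 0.04      ]] 0.13269538435581033 10.156200779951279 [0.43709247 0.3511993  0.04      ]
```

```bash
python3 - <<'E'
from h import *
print(manip.observe()['t']); print(manip.finish_job())
E
```

```text
28.9
the job is handed in; nothing more can be done
None
```

The bush is out of the pedestal and standing in the tray, and I handed the job in at 28.9 s of the 64 s allowed. I set the tray under the flanged side first. I then pushed the bush out with the drift from the plain side, and it dropped free. The drift is back in its rest, and the gripper never touched the bush.

**Last checks**
- **Bush:** the scene, side and wrist pictures all show it standing on its flange inside the tray pocket. The force on the drift fell to zero once it dropped. The highest push reading I took was about 5 N.
- **Drift:** it lies in both saddles with the handle between them. Its origin measures (0.437, 0.351) m, the same as at the start within 1 mm. Its angle read about 10.2°, against 10.7 to 11.2° before, which is within the picture's accuracy.
- **Bystanders and robot:** the oil bottle and filter cube show no sign of having moved, judged by eye. The gripper is open and about 0.2 m above the table, clear of everything.

**Disagreement:** the tray's low end comes out 17 to 18 mm from the pedestal's middle, by the arm's pose and by the scene picture. The pedestal's own edge reads about 5 mm off in that same picture, so the true figure could be as much as 22 mm, just outside the 15 to 20 mm asked for. I left it there because the bush was already well inside the pocket.

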